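# Lay the spoon and knife on the breakfast tray

### The arm

A 7-joint arm with a two-finger parallel gripper is mounted at the origin on the work surface. World frame = base frame: x ahead of the robot, y to its left, z up, the work surface at z = 0. Lengths are in m, angles in rad, forces in N, time in s.
With the tool pointing down it reaches from about 0.4 to 0.875 m from the base axis. Payload 19.3 kg.
Tool frame: the origin (TCP) lies at the very end of the fingers, on their centre line; the grasp point (between the pads) lies 19 mm behind it (manip.grasp_offset is the distance from the TCP to the grasp point, in m); z points along the fingers, y is the line along which they close (so a half turn about z gives the same grasp; the last joint's range is limited). The gripper opens to 85 mm and grips with 20 to 120 N. Pads are 22 mm wide; open, the fingers measure 114 mm over their backs; the gripper's body (76 mm by 85 mm) begins 54 mm behind the grasp point. The pads swing forward as they close: fully open they stand 13 mm farther back than shut.
Start: joints at [-1.199, 0.521, -0.036, 1.599, 0.021, 1.021, -0.113], TCP at [0.267, 0.565, 0.231] pointing down, gripper open.
Joint ranges: [-2.91, 2.91], [-0.3, 2.13], [-1.5, 1.42], [0.17, 2.43], [-1.26, 4.41], [0.16, 1.93], [-2.52, 2.52]. Speed limits (rad/s): [1.89, 1.89, 2.39, 2.39, 3.01, 3.01, 3.01].

### API

Orientations are given as a unit quaternion [x, y, z, w].
In Python, from station import manip gives the robot as it stands. The module is installed in compiled form; this text tells all that it offers.
- The arm moves only by the tool apply_moves, never from a script. Its argument "targets" is a list of rows, each a list of 4 numbers: the shift along the tool's x, y, z in units of 50 mm (1.0 is 50 mm), then the turn about the tool's z in units of 5 degrees (1.0 is 5 degrees). In form: [[x, y, z, twist], ...]. A call has 1 to 10 rows; each row shifts and turns the commanded pose from where the row before left it, along the tool's axes as they then stand; what a row does not reach is not made up. A row lasts 1/10 s, in which the tool goes at most 50 mm and 8.59 degrees, less where a joint would pass 70% of its speed; a pose out of reach is approached as far as the arm can. A call is refused whole if a number of a shift passes 1 or a number of a turn 1, either way. A call with a gripper value outside its range is refused whole. "claw" is the gripper command: -1 is shut, 1 is fully open, values between are in proportion, set as the call begins (left out, the last holds). The fingers move at their own pace and stop on an object; "force" is the grip in N (left out, the last holds). Time passes only in rows, so rows that do not move let the fingers close. It gives the time, the measured TCP pose, the force, the opening and the grip force at its end, in the units of the state.
- manip.sense(): the state, without advancing time (a new reading comes with each control period).
- manip.snapshot(name): name is "side" or "top" or "wrist"; returns the picture (420x560x3 uint8, red, green, blue); there is no depth.
- manip.calibration(name): a dict with "fx", "fy", "cx", "cy" (pixels), "extrinsics" (4x4, takes a point from world to camera coordinates); the wrist camera has in their place "mount" (4x4, takes a point from camera to tool coordinates, whose origin is the TCP and whose axes are the flange's). Camera axes: x right, y up, looking along -z (the intrinsics and any distortion apply to the point x, -y, -z); pixel columns grow to the right and rows downward; lengths in m; the calibration is good to about 2 mm. A picture is of the moment at which its call begins: read the wrist's pose just before it. calibration takes no time and is no camera call.
- manip.finish_job(): hands the job in; it is judged then, once.
The state is a dict: "time": time; "q": joint angles; "joint_velocities": joint speeds; "joint_efforts": joint torques, N m; "eef_pos": TCP position; "orientation": TCP orientation; "ft_force": force on the tool from outside, world axes, zero at the start; "wrist_torque": the same for the moment, N m; "finger_gap": finger opening in m; "grasp_force": force on a finger pad.
Only numpy, scipy, OpenCV 4.12 (cv2) and the standard library are available. Lean on these libraries where they do the work, as an engineer would, in place of code of your own. Each camera call takes 0.05 s, during which the arm holds its last target. There are 200 camera calls.

### The job

Finish laying the breakfast tray: take the spoon out of the green tumbler and the table knife off the butter dish and lay both flat on the bare right-hand part of the tray, the knife next to the plate and the spoon to the right of the knife, hollow side up. Both must lie square to the tray with their handles towards you, each handle end slid gently up against the tray's near rim so that they line up and cannot shift. Lay them down, do not drop them; leave the tumbler standing about where it is and everything else in its place.

Things in the scene. Friction and masses are not known exactly. Their poses are not given: they have to be found in the camera images.
- tray: Fixed wooden tray, 290 mm along own x (away from the robot) by 380 along y (to its left), turned up to 12 deg. Origin: centre of underside. Inner floor at z = 6 mm, rim top at z = 20; inner faces of the near rim at x = -137 and the right rim at y = -182. Bare floor: y = 0 to -182, x = -137 to +70; plate left of it, egg cup beyond. Bar handles stick out 26 mm left and right.
- spoon: Steel spoon, 190 mm, 50 g, standing bowl down in the tumbler, handle leaning out 32 deg from upright, top 78 mm of it free. Own x from handle end (-95) to bowl tip (+95), z out of the hollow side. Origin at mid-length on its resting plane. Lying, handle 4 thick: 16 wide, middle 2 up at its end; 12 wide, 8 up at x = -20; 9 wide, 12 up at the neck x = 36; bowl 37 wide, 13.5 tall.
- spoon_end (a point): The middle of the spoon's handle end, own x = -95 mm, 2 mm above the plane on which it rests.
- spoon_tip (a point): The tip of the spoon's bowl, own x = +95 mm, 12 mm above the plane on which it rests.
- tumbler: Loose green glass tumbler, 0.28 kg, 95 mm tall, 62 across the foot, 76 across the mouth, wall 3, inner floor 7 mm up. Origin: centre of its underside, z up. At the start the spoon leans towards its own +x, hollow side up, so its handle is gripped across its width.
- knife: Steel table knife, 200 mm, 70 g, lying nearly level across the butter dish, underside about 29 mm up. Own x from handle end (-100) to blade tip (+100), z up. Origin at mid-length on its underside. Handle x = -100 to 0, 16.5 wide, z = 0 to 9; blade 20 wide, z = 3 to 6. It balances at x = -16. Either face may lie up on the tray.
- knife_end (a point): The middle of the knife's handle end, own x = -100 mm, 4.6 mm above its underside.
- knife_tip (a point): The tip of the knife's blade, own x = +100 mm, 4.6 mm above its underside.
- butter_dish: Loose open steel butter dish, 0.38 kg, 187 x 103 mm (own x, y), 30 tall, walls 3; butter, top at z = 16, fills x = -80 to -24. The knife lies across it, along its y within 12 deg, near x = +20, nothing below the knife but the dish's floor at z = 3. Origin: centre of its underside.
- plate: White side plate, 160 mm across, 18 mm tall, on the left half of the tray. Leave it.
- egg_cup: White ceramic egg cup with a brown egg in it, 50 mm across, 83 mm tall, near the far rim of the tray. Leave it.
- spatula: Wooden spatula, 290 mm long, lying on the counter beyond the other things. Leave it.
- mug: White mug, 80 mm across, 90 mm tall. Leave it.
- jam_jar: Jam jar, 68 mm across, 105 mm tall. Leave it.
- salt_shaker: White salt shaker, 42 mm across, 76 mm tall, near the robot. Leave it.
Mind the look-alikes: they are no part of the job. Leave any blue look-alike of the spoon alone.

How it is judged:
At the end, for the whole second after the job is handed in: Spoon (hollow up) and knife at rest flat on the tray floor, within 6 deg of tray x, handle ends within 3 mm of the near rim; knife handle end at tray y < 20 mm, spoon's at least 20 mm right of the knife. Tumbler upright on the counter within 80 mm of its start; the rest in place (x of each of spoon_end, knife_end in the frame of tray below -0.134 m and x of each of spoon_tip, knife_tip in the frame of tray above 0 m and angle between the x axis of each of spoon, knife and the x axis of tray, either way round below 0.1 rad and linear speed of each of spoon, knife below 0.02 m/s and y of each of spoon_end, spoon_tip, knife_end, knife_tip in the frame of tray above -0.18 m and angle between spoon's own z axis and vertical below 0.2 rad and z of spoon_end in the frame of tray below 0.013 m and z of spoon_tip in the frame of tray below 0.024 m and z of knife_end in the frame of tray below 0.015 m and z of knife_tip in the frame of tray below 0.016 m and y of knife_end in the frame of tray below 0.02 m and ((angle between knife's own z axis and vertical below 0.15 rad and y of spoon_end in the frame of knife below -0.02 m) or (angle between knife's own z axis and vertical above 2.99 rad and y of spoon_end in the frame of knife above 0.02 m)) and angle between tumbler's own z axis and vertical below 0.1 rad and height (world z) of tumbler below 0.01 m and distance of tumbler from where it was at the start of the episode below 0.08 m); the robot touches nothing.
It fails at once if the tumbler is tipped by more than 35 degrees (angle between tumbler's own z axis and vertical above 0.6 rad).
It fails at once if the plate, egg cup, butter dish, spatula, mug, jam jar or salt shaker is shifted by more than 30 mm (distance of any of plate, egg_cup, butter_dish, spatula, mug, jam_jar, salt_shaker from where it was at the start of the episode above 0.03 m).
It fails at once if the spoon or knife is dropped: it moves faster than 0.6 m/s while no finger touches it ((linear speed of spoon above 0.6 m/s and contact force between the fingers and spoon below 0.05 N) or (linear speed of knife above 0.6 m/s and contact force between the fingers and knife below 0.05 N)).
It fails at once if the spoon or knife is pressed or rammed against the tray with more than 40 N (contact force between any of spoon, knife and tray above 40 N).
It also fails if it takes over 72 s, if anything falls off the work surface, if the arm or the gripper's body presses on something with over 40 N, if the wrist force passes 120 N, or if a joint passes its speed limit or range.

## Working session

There is one attempt and no reset: what is moved stays moved. The work goes in short steps, Python scripts to look and compute and a tool call to move; the robot and the scene stay as the last step left them, time stands still between calls to the robot, and variables do not carry over. Pictures are saved under pics/ and viewed, at most 10 in all, crops included, and the job is handed in when it is done.

Besides the shell and the picture viewer there is one more tool, called after "Request:" by a JSON object that holds its "fn" and its "kwargs", one argument or row to a line. apply_moves: Moves the arm, as the interface text tells. Its arguments: {"type":"object","properties":{"targets":{"type":"array"},"claw":{"type":"number"},"force":{"type":"number"}},"required":["targets"]}

```bash
mkdir -p pics && cat > h.py <<'E'
import numpy as np, cv2
from station import manip
from scipy.spatial.transform import Rotation as R
def snap(n,f):
    s=manip.sense(); im=manip.snapshot(n); cv2.imwrite(f'pics/{f}.png',im[:,:,::-1]); return s,im
def cam(n,s=None):
    c=manip.calibration(n)
    K=(c['fx'],c['fy'],c['cx'],c['cy'])
    if 'extrinsics' in c: E=np.array(c['extrinsics'])
    else:
        T=np.eye(4);T[:3,:3]=R.from_quat(s['orientation']).as_matrix();T[:3,3]=s['eef_pos']
        E=np.linalg.inv(T@np.array(c['mount']))
    return K,E
def ray(n,uv,s=None):
    K,E=cam(n,s); d=np.array([(uv[0]-K[2])/K[0],-(uv[1]-K[3])/K[1],-1.])
    I=np.linalg.inv(E); return I[:3,3],I[:3,:3]@d
def at(n,uv,z,s=None):
    o,d=ray(n,uv,s); return o+d*(z-o[2])/d[2]
def proj(n,p,s=None):
    K,E=cam(n,s); q=E[:3,:3]@np.array(p)+E[:3,3]
    return np.array([K[2]+K[0]*q[0]/-q[2],K[3]-K[1]*q[1]/-q[2]])
def tri(a,b):
    (o1,d1),(o2,d2)=a,b; A=np.stack([d1,-d2],1); t=np.linalg.lstsq(A,o2-o1,rcond=None)[0]
    p,q=o1+d1*t[0],o2+d2*t[1]; return (p+q)/2,np.linalg.norm(p-q)
E
python3 - <<'E'
from h import *
s,a=snap('top','top'); s,b=snap('side','side')
print(s['eef_pos'],s['orientation'],s['finger_gap'],s['time'])
for n in('top','side','wrist'): print(manip.calibration(n))
for n,i in(('topL',a),('sideL',b)): cv2.imwrite(f'pics/{n}.png',cv2.resize(i[:,:,::-1],(800,600),interpolation=cv2.INTER_CUBIC))
E
```

```text
[0.26711676 0.56467642 0.23070908] [ 2.19131105e-01  9.75695252e-01 -5.69908417e-04 -1.01798379e-04] 0.08551717802435778 0.05
{'fx': 426.67657214217274, 'fy': 426.67657214217274, 'cx': 279.9587507225294, 'cy': 216.69517432915208, 'extrinsics': array([[ 0.01721302, -0.99981513,  0.00856888, -0.05213929],
       [ 0.99694811,  0.01781508,  0.07600717, -0.54256162],
       [-0.07614577,  0.00723441,  0.99707045, -1.28382656],
       [ 0.        ,  0.        ,  0.        ,  1.        ]])}
{'fx': 457.6596012113855, 'fy': 457.6596012113855, 'cx': 284.4725883162806, 'cy': 210.216287875686, 'extrinsics': array([[ 9.78212735e-01, -2.07602087e-01,  1.10416375e-03,
        -5.30788496e-01],
       [ 1.60000195e-01,  7.57282215e-01,  6.33185268e-01,
        -1.38763385e-01],
       [-1.32286747e-01, -6.19213226e-01,  7.73999481e-01,
        -1.30778899e+00],
       [ 0.00000000e+00,  0.00000000e+00,  0.00000000e+00,
         1.00000000e+00]])}
{'fx': 333.91341810214374, 'fy': 333.91341810214374, 'cx': 276.97712478375564, 'cy': 213.17170435535434, 'mount': array([[ 2.85742894e-04,  9.51772383e-01,  3.06804903e-01,
         7.78946399e-02],
       [ 9.99999862e-01, -1.36490355e-04, -5.07928989e-04,
         3.88011109e-04],
       [-4.41556874e-04,  3.06805006e-01, -9.51772291e-01,
        -1.41243498e-01],
       [ 0.00000000e+00,  0.00000000e+00,  0.00000000e+00,
         1.00000000e+00]])}
```

View pics/topL.png

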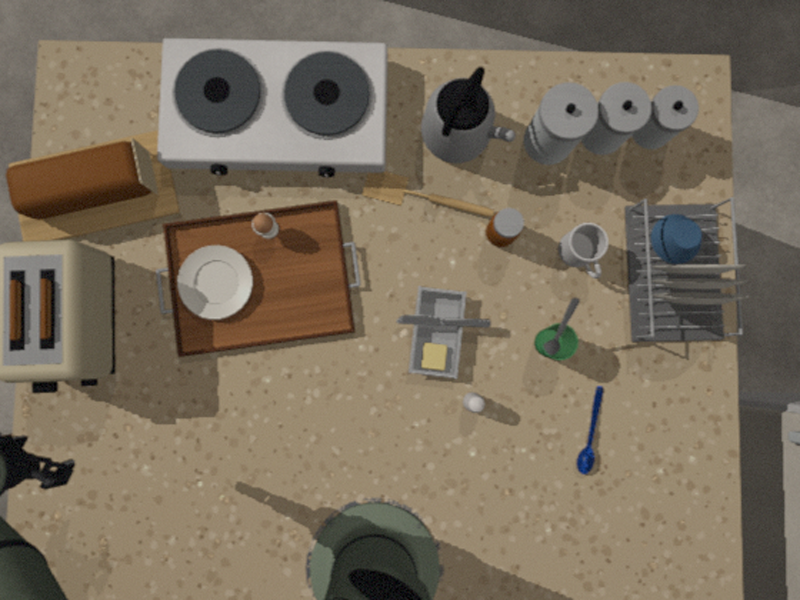

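View pics/sideL.png

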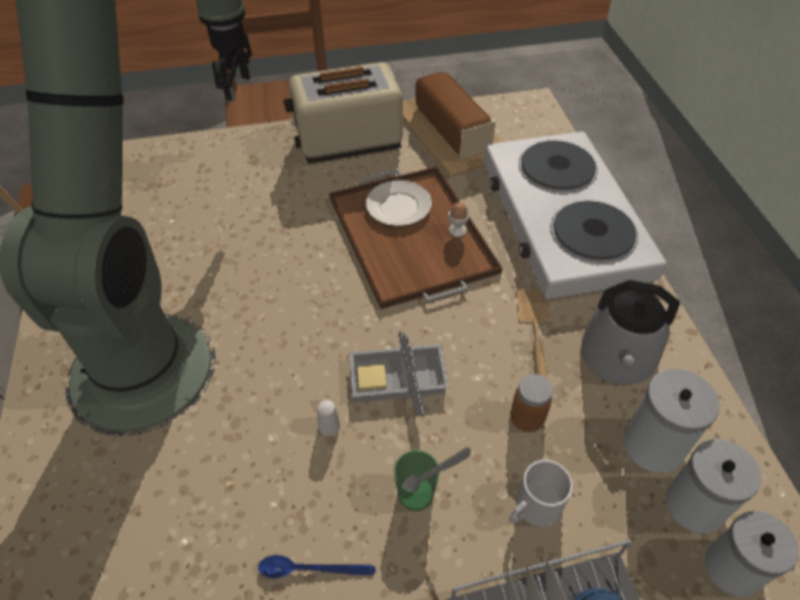

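```bash
python3 - <<'E'
import cv2
a=cv2.imread('pics/top.png')
cv2.imwrite('pics/c1.png',cv2.resize(a[200:280,275:415],None,fx=5.6,fy=5.6,interpolation=cv2.INTER_CUBIC))
cv2.imwrite('pics/c2.png',cv2.resize(a[135:255,105:257],None,fx=5,fy=5,interpolation=cv2.INTER_CUBIC))
E
```

```text
(no output)
```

View pics/c1.png

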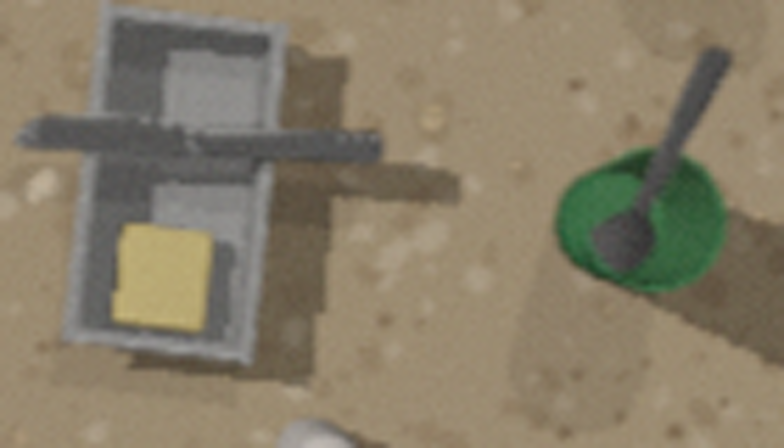

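View pics/c2.png

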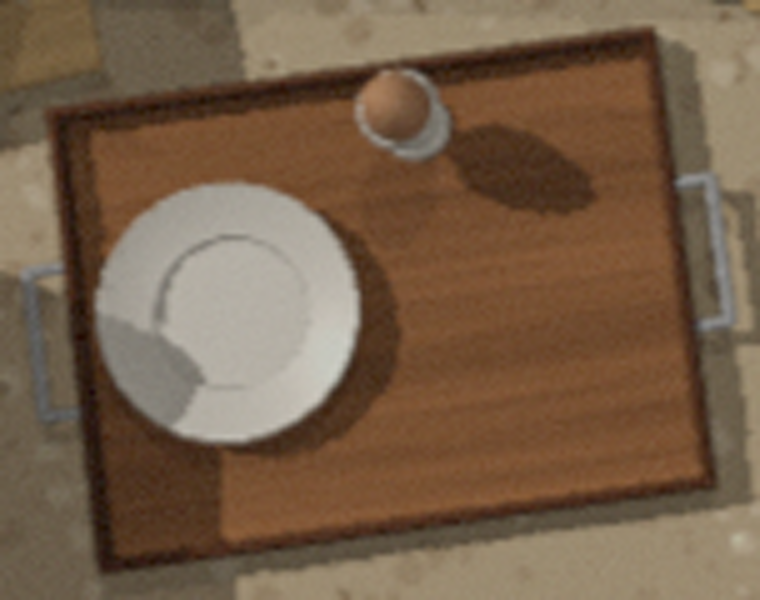

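```bash
python3 - <<'E'
from h import *
f=lambda u,v:(275+u/5.6-.4,200+v/5.6-.4)
g=lambda u,v:(105+u/5-.4,135+v/5-.4)
C=[at('top',g(*p),.02) for p in((50,110),(655,30),(715,485),(103,570))]
for c in C: print('tray',c.round(4))
print(np.mean(C,0), [np.linalg.norm(C[i]-C[i-1]).round(3) for i in range(4)])
ax=[np.degrees(np.arctan2(*(d[1::-1]))) for d in (C[0]-C[3],C[1]-C[2])]; ay=[np.degrees(np.arctan2(-d[0],d[1])) for d in (C[0]-C[1],C[3]-C[2])]; print(ax,ay)
k1=at('top',f(382,146),.0336);k2=at('top',f(20,131),.0336);print('knife end,tip',k1,k2,np.linalg.norm(k1-k2),np.degrees(np.arctan2(*(k2-k1)[1::-1])))
D=[at('top',f(*p),.03) for p in((105,3),(287,25),(250,362),(65,340))];print('dish',np.mean(D,0),[np.linalg.norm(D[i]-D[i-1]).round(3) for i in range(4)])
# tumbler mouth ellipse centre
print('tumbler',at('top',f(640,220),.095), at('top',f(557,220),.095),at('top',f(727,220),.095))
h=lambda u,v:(u*.7,v*.7)
print('spoon top',tri(ray('top',f(714,55)),ray('side',h(467,453))), at('top',f(714,55),.16))
print('egg',at('top',g(395,103),.08),'plate',at('top',g(228,312),.024))
E
```

```text
tray [0.7201 0.4703 0.02  ]
tray [0.7775 0.0989 0.02  ]
tray [0.4961 0.0553 0.02  ]
tray [0.438  0.4251 0.02  ]
[0.60793885 0.262375   0.02      ] [np.float64(0.286), np.float64(0.376), np.float64(0.285), np.float64(0.374)]
[np.float64(9.106002743134017), np.float64(8.816724386849621)] [np.float64(8.78245471780697), np.float64(8.926225831830651)]
knife end,tip [ 0.51857526 -0.23322452  0.0336    ] [ 0.52322505 -0.03744645  0.0336    ] 0.19583327851983628 88.63946405130379
dish [ 0.49754064 -0.12278494  0.03      ] [np.float64(0.184), np.float64(0.1), np.float64(0.184), np.float64(0.1)]
tumbler [ 0.47928297 -0.35668554  0.095     ] [ 0.47853833 -0.31394654  0.095     ] [ 0.48006398 -0.40151159  0.095     ]
spoon top (array([ 0.55970019, -0.37880306,  0.15058984]), np.float64(5.7441744793668255e-05)) [ 0.55874257 -0.37602103  0.16      ]
egg [0.71543751 0.24472924 0.08      ] plate [0.59637458 0.35458106 0.024     ]
```

```bash
cat >> h.py <<'E'
def need(p,yaw):  # yaw (deg) of tool y in world; prints total shift/turn in move units
    s=manip.sense(); M=R.from_quat(s['orientation']).as_matrix()
    y0=np.degrees(np.arctan2(M[1,1],M[0,1])); d=(y0-yaw+180)%360-180
    print('shift',(M.T@(np.array(p)-s['eef_pos'])/.05).round(3),'turn',round(d/5,2),'| pos',s['eef_pos'].round(4),'yaw',y0.round(2),'q7',s['q'][6].round(2),'t',s['time'],'F',np.round(s['ft_force'],1),'gap',round(s['finger_gap'],4))
E
python3 -c "
from h import *
need((.5205,-.1513,.16),-1.4)"
```

```text
shift [-10.704 -10.777   1.427] turn 13.22 | pos [0.2671 0.5647 0.2308] yaw 64.69 q7 -0.11 t 0.1 F [-0.9  0.   0.2] gap 0.0852
```

Request:
{"fn": "apply_moves", "kwargs": {
  "targets": [
    [-0.67,-0.67,0,0],
    [-0.67,-0.67,0,0],
    [-0.67,-0.67,0,0],
    [-0.67,-0.67,0,0],
    [-0.67,-0.67,0,0],
    [-0.67,-0.67,0,0],
    [-0.67,-0.67,0,0],
    [-0.67,-0.67,0,0],
    [-0.67,-0.67,0,0],
    [-0.67,-0.67,0,0]
  ],
  "claw": 0,
  "force": 20
}}

```text
time: 1.1
eef_pos: [0.427, 0.117, 0.2314]
orientation: [0.219, 0.976, 0.0, 0.0]
ft_force: [1.1, 0.4, -0.2]
finger_gap: 0.0429
grasp_force: 0.0
```

Request:
{"fn": "apply_moves", "kwargs": {
  "targets": [
    [-0.67,-0.67,0,0],
    [-0.67,-0.67,0,0],
    [-0.67,-0.67,0,0],
    [-0.67,-0.67,0,0],
    [-0.67,-0.67,0,0],
    [-0.67,-0.67,0,0],
    [0,0,0.3,1],
    [0,0,0.3,1],
    [0,0,0.3,1],
    [0,0,0.3,1]
  ]
}}

```text
time: 2.1
eef_pos: [0.5224, -0.1488, 0.1705]
orientation: [0.387, 0.922, -0.0, -0.0]
ft_force: [1.2, 0.6, -0.3]
finger_gap: 0.0424
grasp_force: 0.0
```

Request:
{"fn": "apply_moves", "kwargs": {
  "targets": [
    [0,0,0.2,1],
    [0,0,0,1],
    [0,0,0,1],
    [0,0,0,1],
    [0,0,0,1],
    [0,0,0,1],
    [0,0,0,1],
    [0,0,0,1],
    [0,0,0,1],
    [0,0,0,0.2]
  ]
}}

```text
time: 3.1
eef_pos: [0.5224, -0.1486, 0.1611]
orientation: [0.716, 0.698, -0.0, -0.0]
ft_force: [0.3, 0.5, 0.1]
finger_gap: 0.0427
grasp_force: 0.0
```

```bash
python3 - <<'E'
from h import *
need((.5205,-.1513,.16),-1.4)
s,a=snap('wrist','w1'); np.save('w1.npy',np.r_[s['eef_pos'],s['orientation']])
cv2.imwrite('pics/w1L.png',cv2.resize(a[:,:,::-1],(800,600),interpolation=cv2.INTER_CUBIC))
E
```

```text
shift [-0.055 -0.037  0.021] turn -0.0 | pos [ 0.5224 -0.1486  0.1611] yaw -1.42 q7 0.49 t 3.1 F [0.3 0.5 0.1] gap 0.0427
```

View pics/w1L.png

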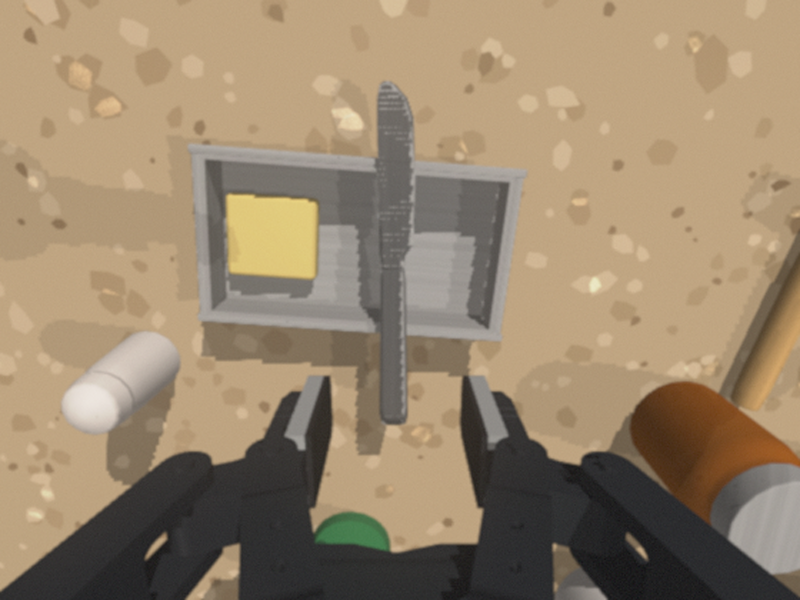

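```bash
python3 - <<'E'
from h import *
v=np.load('w1.npy');s=dict(eef_pos=v[:3],orientation=v[3:])
f=lambda u,v:(u*.7-.15,v*.7-.15)
e=at('wrist',f(394,421),.033,s);t=at('wrist',f(389,83),.034,s);m=at('wrist',f(395,265),.035,s)
t2=at('wrist',f(396,250),.034,s)
print(e,m,t,np.linalg.norm(t-e)); print(np.degrees(np.arctan2(*(m-e)[1::-1])))
D=[at('wrist',f(*p),.03,s) for p in((190,147),(524,172),(498,338),(202,320))];print('dish',np.mean(D,0),[np.linalg.norm(D[i]-D[i-1]).round(3) for i in range(4)])
d=(m-e)/np.linalg.norm(m-e); g=e+d*.084; print(g)
yaw=np.degrees(np.arctan2(d[1],d[0]))-90
need((g[0],g[1],.034),yaw)
E
```

```text
[ 0.51991335 -0.23516892  0.033     ] [ 0.52315425 -0.13205255  0.035     ] [ 0.5224703  -0.03653918  0.034     ] 0.19864871126213557
88.19981109596118
dish [ 0.49989893 -0.12316636  0.03      ] [np.float64(0.1), np.float64(0.183), np.float64(0.098), np.float64(0.18)]
[ 0.52255163 -0.15122615  0.03462812]
shift [-0.052  0.004  2.542] turn 0.09 | pos [ 0.5225 -0.1486  0.1611] yaw -1.34 q7 0.49 t 3.15 F [ 0.7 -0.1 -0.3] gap 0.0429
```

Request:
{"fn": "apply_moves", "kwargs": {
  "targets": [
    [-0.05,0,0.6,0],
    [0,0,0.6,0],
    [0,0,0.6,0],
    [0,0,0.4,0],
    [0,0,0.3,0],
    [0,0,0.12,0],
    [0,0,0,0]
  ]
}}

```text
time: 3.85
eef_pos: [0.5224, -0.1513, 0.03]
orientation: [0.715, 0.699, -0.0, -0.0]
ft_force: [-0.1, -0.1, 0.5]
finger_gap: 0.0425
grasp_force: 0.0
```

Request:
{"fn": "apply_moves", "kwargs": {
  "targets": [
    [0,0,0,0],
    [0,0,0,0],
    [0,0,0,0],
    [0,0,0,0],
    [0,0,0,0],
    [0,0,0,0]
  ],
  "claw": -1,
  "force": 40
}}

```text
time: 4.45
eef_pos: [0.5231, -0.1513, 0.0313]
orientation: [0.715, 0.699, 0.0, 0.001]
ft_force: [-1.1, -0.5, 5.9]
finger_gap: 0.015
grasp_force: 40.2
```

Request:
{"fn": "apply_moves", "kwargs": {
  "targets": [
    [0,0,-0.1,0],
    [0,0,-0.2,0],
    [0,0,-0.3,0],
    [0,0,-0.5,0],
    [0,0,-0.6,0],
    [0,0,-0.6,0],
    [0,0,0,0]
  ]
}}

```text
time: 5.15
eef_pos: [0.5241, -0.1518, 0.1498]
orientation: [0.715, 0.699, 0.002, 0.002]
ft_force: [0.3, 0.2, -1.3]
finger_gap: 0.0154
grasp_force: 39.5
```

```bash
python3 - <<'E'
from h import *
need((.5205,-.1513,.16),-1.4)
s,a=snap('side','s2'); s,b=snap('wrist','w2')
p=proj('side',s['eef_pos']).astype(int); print(p)
c=a[max(0,p[1]-70):p[1]+60,p[0]-70:p[0]+70]; c=cv2.resize(c,(560,520),interpolation=cv2.INTER_CUBIC)
w=cv2.resize(b[:320,200:350],(240,520))
cv2.imwrite('pics/m2.png',np.hstack([c,w])[:,:,::-1])
E
```

```text
shift [ 0.008 -0.072 -0.205] turn 0.01 | pos [ 0.5241 -0.1518  0.1498] yaw -1.33 q7 0.51 t 5.15 F [ 0.3  0.2 -1.3] gap 0.0154
[289 239]
```

View pics/m2.png

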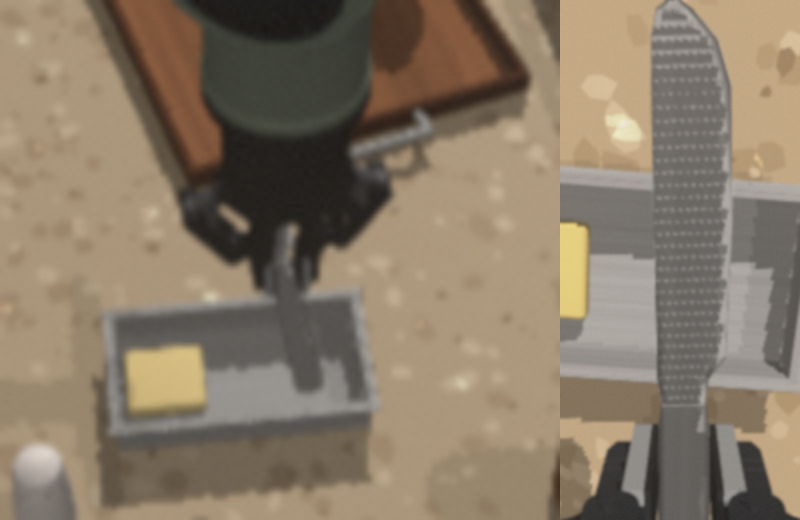

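```bash
python3 - <<'E'
from h import *
s=manip.sense(); p=s['eef_pos']; d=np.array([.0237,.9997,0])
for dz in(-.02,-.01,0,.01,.02,.03): print(dz, proj('wrist',p+d*.116+[0,0,.003+dz],s).round(1),'end',proj('side',p-d*.084+[0,0,.003-dz*.72],s).round(1))
print('seen tip (272,1), end',(289-70+310/4,239-70+385/4))
E
```

```text
-0.02 [275.3  11.6] end [296.  263.9]
-0.01 [275.3   4.6] end [295.9 265.5]
0 [275.2  -3.4] end [295.8 267.1]
0.01 [275.1 -12.8] end [295.8 268.7]
0.02 [275.  -23.9] end [295.7 270.3]
0.03 [274.9 -37.4] end [295.7 271.8]
seen tip (272,1), end (296.5, 265.25)
```

```bash
python3 -c "
from h import *
need((.573,.2013,.13),-81.1)"
```

```text
shift [7.068 0.842 0.334] turn 15.96 | pos [ 0.5229 -0.1511  0.1466] yaw -1.3 q7 0.51 t 5.25 F [ 0.3 -0.7 -1.6] gap 0.0152
```

Request:
{"fn": "apply_moves", "kwargs": {
  "targets": [
    [0.35,0.04,0,0],
    [0.71,0.08,0,0],
    [0.8,0.1,0,0],
    [0.8,0.1,0,0],
    [0.8,0.1,0,0],
    [0.8,0.1,0,0],
    [0.8,0.1,0,0],
    [0.8,0.1,0,0],
    [0.8,0.1,0,0],
    [0.4,0.02,0,0]
  ]
}}

```text
time: 6.25
eef_pos: [0.572, 0.2046, 0.1443]
orientation: [0.714, 0.7, -0.0, -0.001]
ft_force: [-0.5, -0.7, -1.3]
finger_gap: 0.0151
grasp_force: 39.4
```

Request:
{"fn": "apply_moves", "kwargs": {
  "targets": [
    [0,0,0,0.6],
    [0,0,0,1],
    [0,0,0,1],
    [0,0,0,1],
    [0,0,0,1],
    [0,0,0,1],
    [0,0,0,1],
    [0,0,0,1],
    [0,0,0,1],
    [0,0,0,1]
  ]
}}

```text
time: 7.25
eef_pos: [0.5721, 0.2005, 0.1446]
orientation: [0.938, 0.346, -0.001, 0.0]
ft_force: [0.3, 0.6, -1.2]
finger_gap: 0.0152
grasp_force: 39.4
```

Request:
{"fn": "apply_moves", "kwargs": {
  "targets": [
    [0,0,0,1],
    [0,0,0,1],
    [0,0,0,1],
    [0,0,0,1],
    [0,0,0,1],
    [0,0,0,1],
    [0,0,0,0.4],
    [0,0,0,0]
  ]
}}

```text
time: 8.05
eef_pos: [0.5723, 0.2006, 0.1448]
orientation: [0.997, 0.076, -0.0, 0.0]
ft_force: [0.3, 0.3, -0.5]
finger_gap: 0.0149
grasp_force: 39.4
```

```bash
python3 - <<'E'
from h import *
need((.573,.2013,.06),-81.1)
s,b=snap('wrist','w3'); np.save('w3.npy',np.r_[s['eef_pos'],s['orientation']])
_,a=snap('top','t3')
cv2.imwrite('pics/m3.png',np.hstack([cv2.resize(b,(440,330)),cv2.resize(a[135:255,120:250],(357,330),interpolation=cv2.INTER_CUBIC)])[:,:,::-1])
E
```

```text
shift [ 0.018 -0.012  1.695] turn -0.04 | pos [0.5723 0.2006 0.1448] yaw -81.29 q7 -1.21 t 8.05 F [ 0.3  0.3 -0.5] gap 0.0149
```

View pics/m3.png

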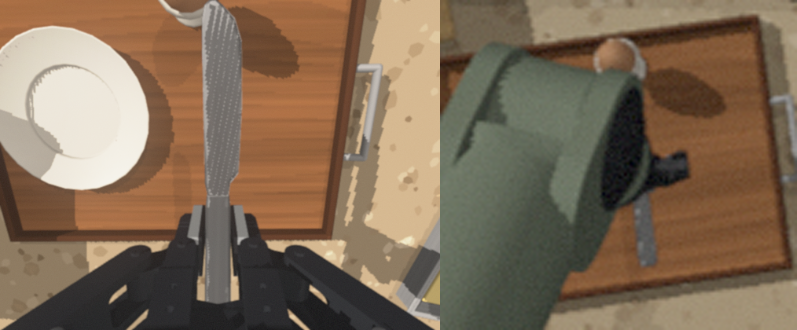

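```bash
python3 - <<'E'
from h import *
v=np.load('w3.npy');s=dict(eef_pos=v[:3],orientation=v[3:])
b=cv2.imread('pics/w3.png')
c=np.array([.608,.2624]);y=np.radians(8.9);Rm=np.array([[np.cos(y),-np.sin(y)],[np.sin(y),np.cos(y)]])
def tp(x,yy,z): return [*(c+Rm@[x,yy]),z]
for nm,q in(('near inner floor y=-.16',(-.137,-.16,.006)),('top',(-.137,-.16,.02)),('outer top',(-.145,-.16,.02)),('y+.1 outer',(-.145,.1,.02)),('right inner top',(0,-.182,.02))): print(nm,proj('wrist',tp(*q),s).round(1))
x,y0=proj('wrist',tp(-.145,-.16,.02),s).astype(int)
for cc in (395,180): print(cc,[(r,*b[r,cc]) for r in range(280,316,2)])
print('row',int(proj('wrist',tp(0,-.182,.02),s)[1]),[(k,*b[int(proj('wrist',tp(0,-.182,.02),s)[1]),k]) for k in range(425,470,3)])
E
```

```text
near inner floor y=-.16 [386.5 293.9]
top [391.3 302.1]
outer top [390.4 309.6]
y+.1 outer [108.7 310.4]
right inner top [436.9 151. ]
395 [(280, np.uint8(71), np.uint8(113), np.uint8(174)), (282, np.uint8(72), np.uint8(113), np.uint8(170)), (284, np.uint8(69), np.uint8(114), np.uint8(173)), (286, np.uint8(70), np.uint8(117), np.uint8(179)), (288, np.uint8(72), np.uint8(119), np.uint8(181)), (290, np.uint8(62), np.uint8(99), np.uint8(153)), (292, np.uint8(38), np.uint8(51), np.uint8(80)), (294, np.uint8(38), np.uint8(52), np.uint8(79)), (296, np.uint8(38), np.uint8(55), np.uint8(81)), (298, np.uint8(42), np.uint8(62), np.uint8(91)), (300, np.uint8(47), np.uint8(66), np.uint8(106)), (302, np.uint8(48), np.uint8(67), np.uint8(104)), (304, np.uint8(50), np.uint8(69), np.uint8(101)), (306, np.uint8(108), np.uint8(136), np.uint8(158)), (308, np.uint8(146), np.uint8(185), np.uint8(215)), (310, np.uint8(144), np.uint8(184), np.uint8(214)), (312, np.uint8(146), np.uint8(185), np.uint8(214)), (314, np.uint8(146), np.uint8(186), np.uint8(215))]
180 [(280, np.uint8(71), np.uint8(111), np.uint8(
[... 928 characters left out ...]
.uint8(42), np.uint8(64), np.uint8(98)), (431, np.uint8(42), np.uint8(60), np.uint8(87)), (434, np.uint8(43), np.uint8(59), np.uint8(91)), (437, np.uint8(50), np.uint8(71), np.uint8(109)), (440, np.uint8(50), np.uint8(68), np.uint8(106)), (443, np.uint8(55), np.uint8(72), np.uint8(101)), (446, np.uint8(87), np.uint8(112), np.uint8(135)), (449, np.uint8(80), np.uint8(104), np.uint8(125)), (452, np.uint8(77), np.uint8(100), np.uint8(118)), (455, np.uint8(87), np.uint8(110), np.uint8(126)), (458, np.uint8(107), np.uint8(134), np.uint8(157)), (461, np.uint8(144), np.uint8(184), np.uint8(214)), (464, np.uint8(137), np.uint8(165), np.uint8(187)), (467, np.uint8(165), np.uint8(171), np.uint8(176))]
```

Request:
{"fn": "apply_moves", "kwargs": {
  "targets": [
    [0,0,0.4,0],
    [0,0,0.5,0],
    [0,0,0.5,0],
    [0,0,0.5,0],
    [0,0,0.4,0],
    [0,0,0.2,0],
    [0,0,0,0]
  ]
}}

```text
time: 8.85
eef_pos: [0.5722, 0.2004, 0.0195]
orientation: [0.997, 0.076, -0.001, 0.0]
ft_force: [0.8, 0.3, -1.3]
finger_gap: 0.0151
grasp_force: 39.4
```

Request:
{"fn": "apply_moves", "kwargs": {
  "targets": [
    [0,0,0.05,0],
    [0,0,0.04,0],
    [0,0,0.04,0],
    [0,0,0,0]
  ]
}}

```text
time: 9.25
eef_pos: [0.5727, 0.2008, 0.014]
orientation: [0.997, 0.076, 0.0, -0.0]
ft_force: [0.2, 0.5, -0.6]
finger_gap: 0.0149
grasp_force: 39.4
```

Request:
{"fn": "apply_moves", "kwargs": {
  "targets": [
    [0,0,0.04,0],
    [0,0,0.03,0],
    [0,0,0,0]
  ]
}}

```text
time: 9.55
eef_pos: [0.5725, 0.2007, 0.0101]
orientation: [0.997, 0.076, -0.0, 0.0]
ft_force: [0.3, -0.0, -1.6]
finger_gap: 0.015
grasp_force: 39.4
```

Request:
{"fn": "apply_moves", "kwargs": {
  "targets": [
    [0,0,0.02,0],
    [0,0,0.02,0],
    [0,0,0,0]
  ]
}}

```text
time: 9.85
eef_pos: [0.5727, 0.2007, 0.0084]
orientation: [0.997, 0.076, 0.0, -0.0]
ft_force: [-1.0, -0.4, 2.5]
finger_gap: 0.015
grasp_force: 39.8
```

Request:
{"fn": "apply_moves", "kwargs": {
  "targets": [
    [0,0,0.02,0],
    [0,0,0,0],
    [-0.04,0,0,0],
    [-0.04,0,0,0],
    [0,0,0,0]
  ],
  "force": 25
}}

```text
time: 10.35
eef_pos: [0.5699, 0.2002, 0.0081]
orientation: [0.997, 0.076, 0.001, -0.0]
ft_force: [2.6, 0.7, 7.9]
finger_gap: 0.0151
grasp_force: 40.5
```

Request:
{"fn": "apply_moves", "kwargs": {
  "targets": [
    [-0.04,0,-0.01,0],
    [-0.03,0,0,0],
    [0,0,0,0]
  ]
}}

```text
time: 10.65
eef_pos: [0.5657, 0.1996, 0.0082]
orientation: [0.997, 0.076, 0.001, -0.0]
ft_force: [2.1, -0.5, 7.3]
finger_gap: 0.0148
grasp_force: 40.3
```

Request:
{"fn": "apply_moves", "kwargs": {
  "targets": [
    [-0.03,0,0,0],
    [-0.03,0,0,0],
    [0,0,0,0]
  ]
}}

```text
time: 10.95
eef_pos: [0.5654, 0.1996, 0.0087]
orientation: [0.997, 0.076, 0.003, 0.0]
ft_force: [17.6, 3.5, -1.9]
finger_gap: 0.0151
grasp_force: 39.3
```

Request:
{"fn": "apply_moves", "kwargs": {
  "targets": [
    [0.04,0,0,0],
    [0,0,0,0]
  ]
}}

```text
time: 11.15
eef_pos: [0.5655, 0.1996, 0.0082]
orientation: [0.997, 0.076, 0.001, -0.0]
ft_force: [7.3, 1.2, 2.7]
finger_gap: 0.0154
grasp_force: 39.9
```

```bash
python3 -c "
from h import *
need((.565,.2,.008),-81.3)
s,b=snap('wrist','w4'); _,a=snap('side','s4')
p=proj('side',s['eef_pos']).astype(int); print(p)
cv2.imwrite('pics/m4.png',np.hstack([cv2.resize(b,(440,330)),cv2.resize(a[p[1]-60:p[1]+50,p[0]-60:p[0]+60],(360,330),interpolation=cv2.INTER_CUBIC)])[:,:,::-1])"
```

```text
shift [-0.008 -0.009  0.005] turn -0.0 | pos [0.5655 0.1996 0.0082] yaw -81.32 q7 -1.08 t 11.15 F [7.3 1.2 2.7] gap 0.0154
[278 177]
```

View pics/m4.png

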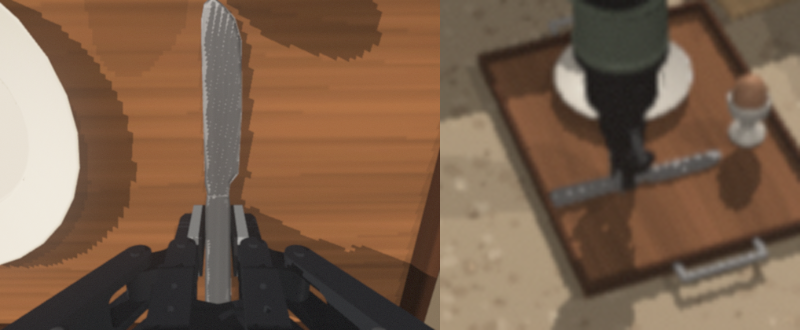

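Request:
{"fn": "apply_moves", "kwargs": {
  "targets": [
    [0,0,0,0],
    [0,0,0,0],
    [0,0,0,0],
    [0,0,0,0]
  ],
  "claw": -0.3
}}

```text
time: 11.65
eef_pos: [0.5639, 0.1994, 0.0076]
orientation: [0.997, 0.076, -0.0, 0.0]
ft_force: [-0.7, 0.2, 0.1]
finger_gap: 0.0298
grasp_force: 0.0
```

Request:
{"fn": "apply_moves", "kwargs": {
  "targets": [
    [0,0,-0.2,0],
    [0,0,-0.6,0],
    [0,0,-0.9,0],
    [0,0,-0.9,0],
    [0,0,-0.9,0],
    [0,0,0,0]
  ]
}}

```text
time: 12.25
eef_pos: [0.5663, 0.1993, 0.1887]
orientation: [0.997, 0.075, 0.003, -0.001]
ft_force: [1.2, -0.2, -0.8]
finger_gap: 0.0301
grasp_force: 0.0
```

```bash
python3 - <<'E'
from h import *
need((.5,-.35,.2),70)
s,b=snap('wrist','w5'); np.save('w5.npy',np.r_[s['eef_pos'],s['orientation']])
c=np.array([.6105,.2628]);y=np.radians(8.9);Rm=np.array([[np.cos(y),-np.sin(y)],[np.sin(y),np.cos(y)]])
for q in ((-.137,-.055,.0106),(.063,-.055,.0106),(-.137,-.055,.006)): print(proj('wrist',[*(c+Rm@q[:2]),q[2]],s).round(1))
cv2.imwrite('pics/m5.png',cv2.resize(b[0:420,130:430],(571,800))[:600,:,::-1] if 0 else cv2.resize(b,(800,600))[:,:,::-1])
E
```

```text
shift [-2.96  10.662 -0.267] turn -30.27 | pos [0.5663 0.1993 0.1887] yaw -81.35 q7 -1.25 t 12.25 F [ 1.2 -0.2 -0.8] gap 0.0301
[276.8 268.5]
[275.8  62.8]
[276.8 266.5]
```

View pics/m5.png

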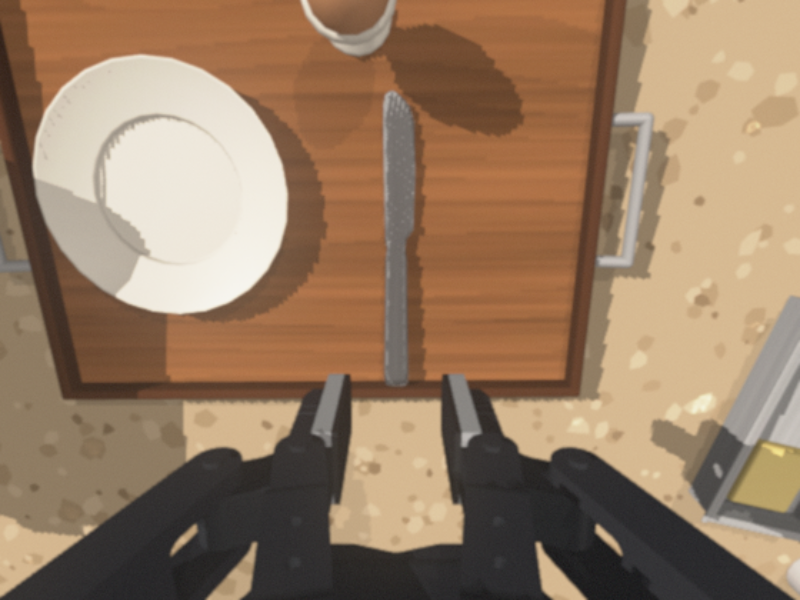

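```bash
python3 - <<'E'
from h import *
from scipy.optimize import least_squares
f=lambda u,v:(275+u/5.6-.4,200+v/5.6-.4)
O=[('top',f(714,55),0),('side',(467*.7,453*.7),0),('top',f(614,265),1),('top',f(655,185),2)]
def pts(v):
    e=v[:3];i=np.radians(58);u=np.array([np.cos(v[3])*np.cos(i),np.sin(v[3])*np.cos(i),-np.sin(i)])
    n=np.array([np.cos(v[3])*np.sin(i),np.sin(v[3])*np.sin(i),np.cos(i)])  # spoon z
    return e,u,n
def res(v):
    e,u,n=pts(v);r=[]
    r+=list(proj('top',e)-O[0][1]);r+=list(proj('side',e)-O[1][1])
    r+=list(proj('top',e+.19*u+.010*n)-O[2][1]); return r
s=least_squares(res,[.56,-.379,.155,np.radians(160)],x_scale=[.01,.01,.01,.1])
e,u,n=pts(s.x); print(e,np.degrees(s.x[3]),np.array(res(s.x)).round(1)); print('rim pt',e+.078*u,'tip',e+.19*u+.01*n)
g=e+.065*u; print(g); need((g[0],g[1],.2),np.degrees(s.x[3])-90)
E
```

```text
[ 0.56125994 -0.37874594  0.14955911] 174.53969623441458 [-0.1 -0.5  0.6  0.1 -0.2  1.4]
rim pt [ 0.5201138  -0.37481279  0.08341136] tip [ 0.45259015 -0.36835822 -0.00627083]
[ 0.52697149 -0.37546832  0.09443599]
shift [-2.49  11.254 -0.31 ] turn -33.17 | pos [0.5651 0.1996 0.1859] yaw -81.32 q7 -1.24 t 12.3 F [-0.4 -0.3  0. ] gap 0.0298
```

```bash
python3 - <<'E'
from h import *
f=lambda u,v:(275+u/5.6-.4,200+v/5.6-.4)
e=at('top',f(714,55),.161); t=at('top',f(614,265),.015)
d=t-e; print(e,t,np.linalg.norm(d),np.degrees(np.arctan2(d[1],d[0])),np.degrees(np.arctan2(np.hypot(*d[:2]),-d[2])))
h=np.degrees(np.arctan2(d[1],d[0])); g=e+d/np.linalg.norm(d)*.065; print(g,proj('side',e)/.7)
need((g[0],g[1],.21),h-90)
E
```

```text
[ 0.55864384 -0.37572592  0.161     ] [ 0.45675261 -0.36348399  0.015     ] 0.17845920631969814 173.1489193679092 35.103544975881
[ 0.52153211 -0.37126705  0.10782258] [466.29418907 448.35399872]
shift [-2.584 11.154 -0.51 ] turn -32.89 | pos [0.5651 0.1996 0.1859] yaw -81.32 q7 -1.24 t 12.3 F [-0.4 -0.3  0. ] gap 0.0298
```

Request:
{"fn": "apply_moves", "kwargs": {
  "targets": [
    [0,0,-0.4,0],
    [0,0,-0.5,1],
    [0,0,0,1],
    [0,0,0,1],
    [0,0,0,0.1],
    [0,0,0,0]
  ]
}}

```text
time: 12.9
eef_pos: [0.5639, 0.1993, 0.2273]
orientation: [0.998, -0.058, -0.0, 0.0]
ft_force: [-0.0, -0.2, 0.1]
finger_gap: 0.0298
grasp_force: 0.0
```

```bash
python3 -c "
from h import *
need((.5215,-.3713,.23),-97)"
```

```text
shift [ 0.489 11.433 -0.045] turn 0.06 | pos [0.5639 0.1993 0.2273] yaw -96.7 q7 -1.5 t 12.9 F [-0.  -0.2  0.1] gap 0.0298
```

Request:
{"fn": "apply_moves", "kwargs": {
  "targets": [
    [0.03,0.5,0,0],
    [0.04,0.9,0,0],
    [0.04,1,0,0],
    [0.04,1,0,0],
    [0.04,1,0,0],
    [0.04,1,0,0],
    [0.04,1,0,0],
    [0.04,1,0,0],
    [0.04,1,0,0],
    [0.04,1,0,0]
  ]
}}

```text
time: 13.9
eef_pos: [0.5272, -0.2711, 0.2277]
orientation: [0.998, -0.058, -0.0, -0.0]
ft_force: [2.2, 0.2, 1.1]
finger_gap: 0.03
grasp_force: 0.0
```

Request:
{"fn": "apply_moves", "kwargs": {
  "targets": [
    [0.06,1,0,0],
    [0.03,0.7,0,0],
    [0.03,0.3,0,0],
    [0,0,0,0],
    [0,0,0,0]
  ]
}}

```text
time: 14.4
eef_pos: [0.5217, -0.3689, 0.2275]
orientation: [0.998, -0.059, -0.0, -0.0]
ft_force: [-0.4, 0.6, 0.1]
finger_gap: 0.0297
grasp_force: 0.0
```

```bash
python3 - <<'E'
from h import *
need((.5215,-.3713,.23),-97)
s,b=snap('wrist','w6'); np.save('w6.npy',np.r_[s['eef_pos'],s['orientation']])
cv2.imwrite('pics/m6.png',cv2.resize(b[60:,60:500],(800,655),interpolation=cv2.INTER_CUBIC)[:600,:,::-1])
E
```

```text
shift [ 0.001  0.048 -0.051] turn 0.05 | pos [ 0.5217 -0.3689  0.2275] yaw -96.76 q7 -0.63 t 14.4 F [-0.4  0.6  0.1] gap 0.0297
```

View pics/m6.png

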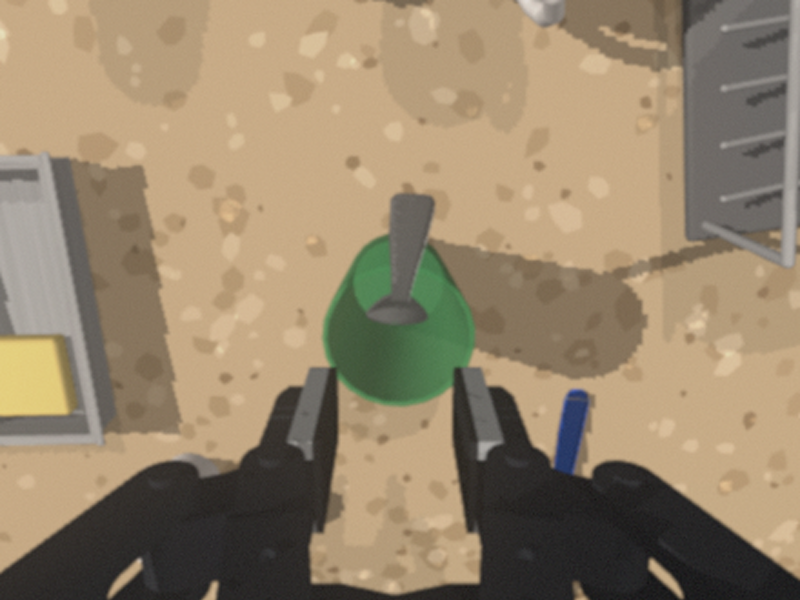

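```bash
python3 - <<'E'
from h import *
from scipy.optimize import least_squares
v=np.load('w6.npy');s=dict(eef_pos=v[:3],orientation=v[3:])
w=lambda u,v:np.array((60+u/1.818-.25,60+v/1.818-.25)); f=lambda u,v:np.array((275+u/5.6-.4,200+v/5.6-.4))
print('end tri',tri(ray('wrist',w(412,198),s),ray('top',f(714,55))),at('wrist',w(412,198),.161,s))
m=[at('wrist',w(*p),.095,s) for p in((324,335),(474,335),(400,405))]; print('mouth',m)
def res(v,full=0):
    i=np.radians(58);c,sn=np.cos(v[3]),np.sin(v[3]);u=np.array([c*np.cos(i),sn*np.cos(i),-np.sin(i)]);n=np.array([c*np.sin(i),sn*np.sin(i),np.cos(i)])
    e=v[:3]; tip=e+.19*u+.01*n; nk=e+.125*u+.009*n
    r=[*(proj('wrist',e,s)-w(412,198)),*(proj('top',e)-f(714,55)),*(proj('top',tip)-f(614,265)),*(proj('side',e)-np.array((467*.7,453*.7)))/2,(proj('wrist',nk,s)-w(400,298))[0],(e[2]-.160)/.003]
    return (e,u,r) if full else r
q=least_squares(res,[.56,-.377,.16,3.05],x_scale=[.01,.01,.01,.1]); e,u,r=res(q.x,1)
print(e,np.degrees(q.x[3]),np.round(r,1))
g=e+.065*u; print('grasp',g,'rim',e+.078*u); need((g[0],g[1],g[2]-.005),np.degrees(q.x[3])-270)
E
```

```text
end tri (array([ 0.56002256, -0.37954569,  0.14779128]), np.float64(0.0002142124707426148)) [ 0.56251162 -0.3793898   0.161     ]
mouth [array([ 0.48854775, -0.32981275,  0.095     ]), array([ 0.47997803, -0.40251557,  0.095     ]), array([ 0.44600617, -0.36223639,  0.095     ])]
[ 0.56195485 -0.37926276  0.15842608] 171.23366524146363 [-0.2  0.2  1.  -1.1 -1.3  0.9  0.6 -0.8  0.5 -0.5]
grasp [ 0.52791248 -0.3740132   0.10330295] rim [ 0.52110401 -0.37296329  0.09227833]
shift [0.13  0.102 2.585] turn 0.41 | pos [ 0.5221 -0.3683  0.2276] yaw -96.72 q7 -0.63 t 14.45 F [0.3 1.1 0.1] gap 0.03
```

Request:
{"fn": "apply_moves", "kwargs": {
  "targets": [
    [0.18,0.1,0,0.4],
    [0,0,0,0],
    [0,0,0.5,0],
    [0,0,0.5,0],
    [0,0,0.5,0],
    [0,0,0.5,0],
    [0,0,0.35,0],
    [0,0,0.14,0],
    [0,0,0,0]
  ]
}}

```text
time: 15.35
eef_pos: [0.5302, -0.3748, 0.103]
orientation: [0.997, -0.076, -0.0, -0.0]
ft_force: [-0.7, -1.1, 0.0]
finger_gap: 0.0295
grasp_force: 0.0
```

```bash
python3 - <<'E'
from h import *
need((.5306,-.3745,.103),-98.8)
s,b=snap('wrist','w7')
# darkness profile between fingers along a row at handle height
for z,d in((.109,.0),(.125,.010),(.14,.019)):
    p=proj('wrist',[.5306+d,-.3745-d*.15,z],s); r=int(p[1]); print(p.round(1),[int(x) for x in b[r,215:345:4].astype(int).sum(1)],b[r,int(p[0])])
E
```

```text
shift [ 0.008 -0.008 -0.   ] turn 0.01 | pos [ 0.5302 -0.3748  0.103 ] yaw -98.77 q7 -0.58 t 15.35 F [-0.7 -1.1  0. ] gap 0.0295
[276.6 286.7] [149, 144, 274, 296, 305, 226, 125, 124, 259, 266, 274, 276, 267, 307, 273, 270, 271, 269, 271, 254, 217, 335, 348, 247, 95, 100, 187, 254, 260, 237, 104, 108, 107] [92 92 87]
[276.5 285. ] [171, 155, 250, 278, 300, 252, 125, 125, 259, 274, 275, 292, 274, 274, 276, 281, 272, 270, 266, 264, 224, 278, 350, 247, 111, 112, 213, 249, 250, 208, 122, 112, 134] [94 94 88]
[276.3 283.9] [164, 161, 235, 289, 300, 266, 132, 126, 266, 271, 273, 301, 272, 274, 271, 275, 263, 270, 262, 269, 236, 246, 350, 247, 112, 120, 220, 250, 252, 181, 119, 119, 139] [94 91 88]
```

Request:
{"fn": "apply_moves", "kwargs": {
  "targets": [
    [0,0,0,0],
    [0,0,0,0],
    [0,0,0,0],
    [0,0,0,0],
    [0,0,0,0]
  ],
  "claw": -1,
  "force": 30
}}

```text
time: 15.9
eef_pos: [0.5308, -0.3756, 0.104]
orientation: [0.997, -0.077, 0.001, 0.0]
ft_force: [1.4, -0.8, 6.1]
finger_gap: 0.0124
grasp_force: 31.9
```

Request:
{"fn": "apply_moves", "kwargs": {
  "targets": [
    [0,0,-0.1,0],
    [0,0,-0.2,0],
    [0,0,-0.3,0],
    [0,0,-0.4,0],
    [0,0,-0.4,0],
    [0,0,-0.4,0],
    [0,0,-0.5,0],
    [0,0,-0.5,0],
    [0,0,0,0]
  ]
}}

```text
time: 16.8
eef_pos: [0.5307, -0.3764, 0.2476]
orientation: [0.997, -0.077, 0.002, 0.001]
ft_force: [-0.3, -0.9, -0.9]
finger_gap: 0.0127
grasp_force: 31.3
```

```bash
python3 - <<'E'
from h import *
s,b=snap('wrist','w8'); T=R.from_quat(s['orientation']).as_matrix()
for th in(15,25,32,40,50):
    t=np.radians(th); p=s['eef_pos']+T@[.06*np.sin(t),0,-.006-.06*np.cos(t)]
    q=s['eef_pos']+T@[-.125*np.sin(t),0,-.006+.125*np.cos(t)]
    print(th,proj('wrist',p,s).round(1),'tip side',proj('side',q).round(1))
for c in (274,279,284): print(c,[(r,int(b[r,c].astype(int).sum())) for r in range(130,330,8)])
_,a=snap('top','t8'); f=lambda u,v:(275+u/5.6-.4,200+v/5.6-.4)
# green centroid now vs start
for n in('top','t8'):
    i=cv2.imread(f'pics/{n}.png').astype(int); m=(i[:,:,1]-i[:,:,2]>30)&(i[:,:,1]-i[:,:,0]>15); y,x=np.nonzero(m); print(n,m.sum(),x.mean(),y.mean(),x.min(),x.max(),y.min(),y.max())
E
```

```text
15 [277.7 345.8] tip side [299.8 322.9]
25 [277.7 307.8] tip side [290.8 321.9]
32 [277.7 281.1] tip side [284.9 320.8]
40 [277.7 252. ] tip side [278.6 319.1]
50 [277.7 219.8] tip side [271.5 316.3]
274 [(130, 490), (138, 508), (146, 506), (154, 504), (162, 502), (170, 476), (178, 446), (186, 543), (194, 250), (202, 281), (210, 286), (218, 299), (226, 299), (234, 301), (242, 225), (250, 225), (258, 232), (266, 233), (274, 287), (282, 280), (290, 292), (298, 280), (306, 262), (314, 490), (322, 456)]
279 [(130, 464), (138, 503), (146, 505), (154, 500), (162, 500), (170, 389), (178, 448), (186, 547), (194, 275), (202, 280), (210, 285), (218, 305), (226, 306), (234, 299), (242, 240), (250, 242), (258, 246), (266, 242), (274, 278), (282, 282), (290, 293), (298, 282), (306, 253), (314, 495), (322, 492)]
284 [(130, 468), (138, 497), (146, 508), (154, 503), (162, 497), (170, 501), (178, 448), (186, 505), (194, 388), (202, 273), (210, 288), (218, 312), (226, 304), (234, 299), (242, 253), (250, 256), (258, 263), (266, 259), (274, 275), (282, 279), (290, 282), (298, 276), (306, 368), (314, 496), (322, 424)]
top 355 390.07887323943663 240.17464788732394 375 403 230 251<stdin>:11: RuntimeWarning: Mean of empty slice.
  ret = ret.dtype.type(ret / rcount)
Traceback (most recent call last):
ValueError: zero-size array to reduction operation minimum which has no identity
```

```bash
python3 - <<'E'
from h import *
s=manip.sense(); T=R.from_quat(s['orientation']).as_matrix()
for th in(15,20,25,32,40):
    t=np.radians(th); ax=lambda d,h:s['eef_pos']+T@[-d*np.sin(t)+h*np.cos(t),0,-.006+d*np.cos(t)+h*np.sin(t)*0-h*np.sin(t)*-0]
    print(th,[ (d,proj('wrist',ax(d,0),s).round(0)[1]) for d in(-.06,0,.07,.1,.13)])
b=cv2.imread('pics/w8.png').astype(int).sum(2)
for r in range(180,330,6): print(r,''.join('#' if b[r,c]<200 else '+' if b[r,c]<320 else '.' for c in range(200,350,3)))
i=cv2.imread('pics/side.png').astype(int); j=cv2.imread('pics/s2.png').astype(int)
a=manip.snapshot('side'); cv2.imwrite('pics/s8.png',a[:,:,::-1]); a=a.astype(int)
for nm,k in(('start',i),('now',a[:,:,::-1])):
    m=(k[:,:,1]-k[:,:,2]>30)&(k[:,:,1]-k[:,:,0]>15); m=m[300:380,260:320]; y,x=np.nonzero(m); print(nm,m.sum(),x.min()+260,x.max()+260,y.min()+300,y.max()+300)
E
```

```text
15 [(-0.06, np.float64(346.0)), (0, np.float64(287.0)), (0.07, np.float64(259.0)), (0.1, np.float64(252.0)), (0.13, np.float64(246.0))]
20 [(-0.06, np.float64(327.0)), (0, np.float64(287.0)), (0.07, np.float64(268.0)), (0.1, np.float64(263.0)), (0.13, np.float64(259.0))]
25 [(-0.06, np.float64(308.0)), (0, np.float64(287.0)), (0.07, np.float64(277.0)), (0.1, np.float64(275.0)), (0.13, np.float64(273.0))]
32 [(-0.06, np.float64(281.0)), (0, np.float64(287.0)), (0.07, np.float64(291.0)), (0.1, np.float64(291.0)), (0.13, np.float64(292.0))]
40 [(-0.06, np.float64(252.0)), (0, np.float64(287.0)), (0.07, np.float64(306.0)), (0.1, np.float64(311.0)), (0.13, np.float64(315.0))]
180 ..................................................
186 ..................................................
192 ..................................................
198 ....................+++++++++++...................
204 ..................+++++++++++++++.................
210 .................+++++++++++++++++..............++
216 ................+++++++++++++++++++...............
222 ...............++++++++++++++++
[... 304 characters left out ...]
........++++++++++++++++++++++++.............
264 ..............++++++##+++++++++#++++..............
270 ................++++##+++++++++#++++..............
276 ...........+####+++.+++++++++++++++++####.........
282 ...........####++++++++++++++++++..++####+........
288 ..........+####+++++#++++++++++##.+++#####........
294 ..........#####++++###+++++++++##+++++####+.......
300 .........#####+++++###++++++++###+.+.+#####.......
306 ........#########+.##+++++++.++##..#########+.....
312 ......+##############..........###############....
318 ....#################..........#################+.
324 #####################..........###################
start 201 282 301 337 354
now 380 280 301 334 355
```

```bash
python3 - <<'E'
from h import *
b=cv2.cvtColor(cv2.imread('pics/w8.png'),cv2.COLOR_BGR2GRAY).astype(int)
ch='@%#*+=-. '
for r in range(186,330,4): print(r,''.join(ch[min(8,b[r,c]//16)] for c in range(215,345,2)))
s=manip.sense();p=proj('side',s['eef_pos']).astype(int);print('side tcp',p)
a=cv2.cvtColor(cv2.imread('pics/s8.png'),cv2.COLOR_BGR2GRAY).astype(int)
for r in range(p[1]-60,p[1]+80,2): print(r,''.join(ch[min(8,a[r,c]//18)] for c in range(p[0]-50,p[0]+50)))
E
```

```text
186                                                                  
190                                                                  
194                           .--===--.                              
198                        -=---------==+=-...                       
202                     .-----------------==..........   ...         
206                    --------------------==-.....................-.
210                   -----------------------+-.............    ....-
214                  -=-..................----+-................  .-.
218                 -=-......................-=+-...............  ...
222                .===......................---=-...................
226               .====-..-.....--.-........-------..................
230              .======-...-...............----------....--.........
234             .=========-.......-..-..---------------------........
238            .==========++=-.....-.----------------.--------.......
242            -========+==++++++========-----------.....-----.......
246            -========+++++++++=====------------
[... 8088 characters left out ...]
=====--                                ......................------===
366         -=========================--  ...                          ......    .................-==+++
368         -=======+==================-......         ..               ...... ...........        .-====
370        -========++=================-. ..          ...                  ..........              -====
372  .    .=========++=============--==-                                                   ...     -====
374      .-============================-                          .....                     .     -=====
376      .-====================---=====.                      ...  .....                        .-======
```

```bash
python3 - <<'E'
from h import *
i=cv2.imread('pics/w8.png').astype(int)
g=i[:,:,1]-i[:,:,2]; sm=i.sum(2); sat=i.max(2)-i.min(2)
for r in range(190,330,4): print(r,''.join('g' if g[r,c]>20 else '@' if sm[r,c]<170 and sat[r,c]<25 else 'o' if sat[r,c]<25 else '.' for c in range(215,345,2)))
s=manip.sense(); T=R.from_quat(s['orientation']).as_matrix()
for th in(20,25,28,32,36,40):
    t=np.radians(th); p=s['eef_pos']+T@[.06*np.sin(t),0,-.006-.06*np.cos(t)]
    q=s['eef_pos']+T@[-.125*np.sin(t),0,-.006+.125*np.cos(t)]; n=T@[.0,.018,0]
    print(th,'end wrist',proj('wrist',p,s).round(0),'end side',proj('side',p).round(0),'tip side',proj('side',q).round(0))
E
```

```text
190 .................................................................
194 .................................................................
198 .......................ggggggggggggg.o...........................
202 .....................gggggggggggggggggg..........................
206 ...................ggggggggggggggggggggg.........................
210 ..................gggggggggggggggggggggggg.......................
214 .................gggggggggggggggggggggggggg......................
218 ................gggggggggggggggggggggggggggg.....................
222 ...............gggggggggggggggggggggggggggggg....................
226 ..............gggggggggggggggggggggggggggggggg...................
230 ............ggg...ggggggggggggggggggggggggggggg..................
234 ............ggg..ggggggggggggggggggggggggggggggg.................
238 ...........gg..gg.ggggggggggggggggggggggggggggggg................
242 ...........gg...ggg..gg.ggggggggggggggggggggggggg................
246 ...........gg..ggggggggg..ggggggggggggggggggggggg................
250 ...........gg..ggggg.gg.g.gggggggggggggggggggg
[... 1051 characters left out ...]
@@o@@@@@@@@@@o....
314 ..@@@@@@oo@@@@@@@@@@@@@@...............@@@@@@@@@@@@@@@@@@@@@@....
318 @@@@@@@@@@@@@@@@@@@@@@@@...............@@@@@@@@@@@@@@@@@@@@@@@@@o
322 @@@@@@@@@@@@@@@@@@@@@@@@...............@@@@@@@@@@@@@@@@@@@@@@@@@@
326 @@@@@@@@@@@@@@@@@@@@@@@o...............o@@@@@@@@@@@@@@@@@@@@@@@@@
20 end wrist [278. 327.] end side [328. 282.] tip side [295. 323.]
25 end wrist [278. 308.] end side [330. 283.] tip side [290. 322.]
28 end wrist [278. 296.] end side [332. 283.] tip side [288. 322.]
32 end wrist [278. 281.] end side [333. 283.] tip side [284. 321.]
36 end wrist [278. 266.] end side [335. 284.] tip side [281. 320.]
40 end wrist [278. 252.] end side [337. 285.] tip side [278. 319.]
```

```bash
python3 - <<'E'
from h import *
need((.6184,.1477,.25),98.9)
P=np.array([[95,12],[90,8],[82,4],[74,1.2],[65,0]],float); g=np.array([-35,6.8]); end=np.array([-95,0])
rot=lambda p,a:np.array([p[0]*np.cos(a)-(-p[1])*np.sin(a)*1,0])
ox=None
def pose(a):
    # bowl forward(+x), handle raised: rotate by -a in x-z plane
    c,s=np.cos(a),np.sin(a); M=np.array([[c,s],[-s,c]]); Q=P@M.T; G=M@g; k=Q[:,1].argmin(); return G-Q[k],k,M
a0=np.radians(58); X=0;prev=None
G0,k0,_=pose(a0); px=59. # contact x (tray mm)
for d in range(58,-1,-4):
    G,k,M=pose(np.radians(d))
    if k!=k0: px+= (M@(P[k]-P[k0]))[0]; k0=k
    print(d,k,'grip x',round(px+G[0],1),'z',round(G[1]+6,1),'TCPz',round(G[1],1), 'end x',round(px+G[0]-60*np.cos(np.radians(d)),1))
E
```

```text
shift [  0.143 -10.601  -0.128] turn 32.46 | pos [ 0.5301 -0.375   0.2434] yaw -98.81 q7 -0.68 t 16.95 F [ 0.5  1.1 -0.7] gap 0.013
58 0 grip x -14.3 z 113.5 TCPz 107.5 end x -46.1
54 0 grip x -21.6 z 108.1 TCPz 102.1 end x -56.9
50 0 grip x -28.5 z 102.2 TCPz 96.2 end x -67.1
46 0 grip x -35.0 z 95.9 TCPz 89.9 end x -76.7
42 0 grip x -41.1 z 89.1 TCPz 83.1 end x -85.7
38 1 grip x -46.6 z 82.0 TCPz 76.0 end x -93.9
34 1 grip x -51.7 z 74.9 TCPz 68.9 end x -101.4
30 1 grip x -56.3 z 67.5 TCPz 61.5 end x -108.2
26 2 grip x -60.3 z 59.8 TCPz 53.8 end x -114.2
22 2 grip x -63.8 z 52.4 TCPz 46.4 end x -119.4
18 3 grip x -66.8 z 45.0 TCPz 39.0 end x -123.8
14 3 grip x -69.2 z 37.8 TCPz 31.8 end x -127.4
10 3 grip x -71.2 z 30.4 TCPz 24.4 end x -130.3
6 4 grip x -72.6 z 23.2 TCPz 17.2 end x -132.3
2 4 grip x -73.6 z 16.3 TCPz 10.3 end x -133.6
```

Request:
{"fn": "apply_moves", "kwargs": {
  "targets": [
    [0,-0.4,0,0],
    [0,-0.8,0,0],
    [0.02,-0.95,0,0],
    [0.02,-0.95,0,0],
    [0.02,-0.95,0,0],
    [0.02,-0.95,0,0],
    [0.02,-0.95,0,0],
    [0.02,-0.95,0,0],
    [0.02,-0.95,0,0],
    [0,-0.95,0,0]
  ]
}}

```text
time: 17.95
eef_pos: [0.6043, 0.0606, 0.2427]
orientation: [0.997, -0.077, -0.001, 0.0]
ft_force: [1.7, -0.8, 0.1]
finger_gap: 0.0128
grasp_force: 31.3
```

Request:
{"fn": "apply_moves", "kwargs": {
  "targets": [
    [0,-0.9,0,0],
    [0,-0.6,0,0],
    [0,-0.3,0,0],
    [0,0,0,-0.5],
    [0,0,0,-1],
    [0,0,0,-1],
    [0,0,0,-1],
    [0,0,0,-1],
    [0,0,0,-1],
    [0,0,0,-1]
  ]
}}

```text
time: 18.95
eef_pos: [0.6181, 0.1464, 0.2429]
orientation: [0.978, 0.206, -0.0, 0.0]
ft_force: [0.9, -0.5, 0.1]
finger_gap: 0.0128
grasp_force: 31.3
```

Request:
{"fn": "apply_moves", "kwargs": {
  "targets": [
    [0,0,0,-1],
    [0,0,0,-1],
    [0,0,0,-1],
    [0,0,0,-1],
    [0,0,0,-1],
    [0,0,0,-1],
    [0,0,0,-1],
    [0,0,0,-1],
    [0,0,0,-1],
    [0,0,0,-1]
  ]
}}

```text
time: 19.95
eef_pos: [0.6181, 0.1463, 0.2428]
orientation: [0.8, 0.601, -0.001, 0.0]
ft_force: [-0.1, -0.3, -0.4]
finger_gap: 0.0128
grasp_force: 31.3
```

Request:
{"fn": "apply_moves", "kwargs": {
  "targets": [
    [0,0,0,-1],
    [0,0,0,-1],
    [0,0,0,-1],
    [0,0,0,-1],
    [0,0,0,-1],
    [0,0,0,-1],
    [0,0,0,-1],
    [0,0,0,-1],
    [0,0,0,-1],
    [0,0,0,-1]
  ]
}}

```text
time: 20.95
eef_pos: [0.6181, 0.1463, 0.2428]
orientation: [0.471, 0.882, -0.001, -0.0]
ft_force: [-0.7, 0.0, -1.4]
finger_gap: 0.0128
grasp_force: 31.3
```

Request:
{"fn": "apply_moves", "kwargs": {
  "targets": [
    [0,0,0,-1],
    [0,0,0,-1],
    [0,0,0,-1],
    [0,0,0,-1],
    [0,0,0,-1],
    [0,0,0,-1],
    [0,0,0,-1],
    [0,0,0,-1],
    [0,0,0,-1],
    [0,0,0,-1]
  ]
}}

```text
time: 21.95
eef_pos: [0.6181, 0.1462, 0.2427]
orientation: [0.054, 0.999, -0.0, -0.0]
ft_force: [-0.3, -0.6, -0.6]
finger_gap: 0.0129
grasp_force: 31.3
```

```bash
python3 -c "
from h import *
need((.6184,.1477,.125),98.9)"
```

```text
shift [-0.005  0.032  2.355] turn -3.01 | pos [0.6181 0.1462 0.2427] yaw 83.83 q7 1.24 t 21.95 F [-0.3 -0.6 -0.6] gap 0.0129
```

Request:
{"fn": "apply_moves", "kwargs": {
  "targets": [
    [0,0.03,0,-1],
    [0,0,0,-1],
    [0,0,0,-1],
    [0,0,0.4,0],
    [0,0,0.6,0],
    [0,0,0.6,0],
    [0,0,0.4,0],
    [0,0,0.25,0],
    [0,0,0.1,0],
    [0,0,0,0]
  ]
}}

```text
time: 22.95
eef_pos: [0.6185, 0.1485, 0.1257]
orientation: [-0.076, 0.997, -0.0, -0.0]
ft_force: [0.5, 1.0, -0.5]
finger_gap: 0.0129
grasp_force: 31.3
```

Request:
{"fn": "apply_moves", "kwargs": {
  "targets": [
    [0,0,0.06,0],
    [0,0,0.06,0],
    [0,0,0.06,0],
    [0,0,0,0]
  ]
}}

```text
time: 23.35
eef_pos: [0.6185, 0.149, 0.1166]
orientation: [-0.076, 0.997, -0.0, -0.0]
ft_force: [0.6, -0.5, -0.9]
finger_gap: 0.0127
grasp_force: 31.3
```

Request:
{"fn": "apply_moves", "kwargs": {
  "targets": [
    [0,0,0.06,0],
    [0,0,0.06,0],
    [0,0,0.06,0],
    [0,0,0,0]
  ]
}}

```text
time: 23.75
eef_pos: [0.6183, 0.1489, 0.1073]
orientation: [-0.076, 0.997, -0.0, -0.0]
ft_force: [-0.8, -0.3, -0.7]
finger_gap: 0.0126
grasp_force: 31.3
```

Request:
{"fn": "apply_moves", "kwargs": {
  "targets": [
    [0,0,0.05,0],
    [0,0,0.05,0],
    [0,0,0,0]
  ]
}}

```text
time: 24.05
eef_pos: [0.6183, 0.1489, 0.1026]
orientation: [-0.076, 0.997, -0.0, -0.0]
ft_force: [-2.6, -0.1, 4.5]
finger_gap: 0.0128
grasp_force: 31.7
```

Request:
{"fn": "apply_moves", "kwargs": {
  "targets": [
    [0.073,0,0.04,0],
    [0.073,0,0.054,0],
    [0.069,0,0.059,0],
    [0.069,0,0.059,0],
    [0,0,0,0]
  ]
}}

```text
time: 24.55
eef_pos: [0.6039, 0.1466, 0.0918]
orientation: [-0.076, 0.997, -0.0, -0.0]
ft_force: [-0.6, -0.9, 4.1]
finger_gap: 0.0125
grasp_force: 30.0
```

Request:
{"fn": "apply_moves", "kwargs": {
  "targets": [
    [0.065,0,0.063,0],
    [0.065,0,0.063,0],
    [0.061,0,0.068,0],
    [0.061,0,0.068,0],
    [0.055,0,0.071,0],
    [0.055,0,0.071,0],
    [0,0,0,0]
  ]
}}

```text
time: 25.25
eef_pos: [0.586, 0.144, 0.0714]
orientation: [-0.076, 0.997, -0.0, -0.001]
ft_force: [-3.7, -1.0, 4.3]
finger_gap: 0.0126
grasp_force: 29.3
```

```bash
python3 - <<'E'
from h import *
s,b=snap('wrist','w9'); i=b.astype(int)[:,:,::-1]; sm=i.sum(2); sat=i.max(2)-i.min(2)
for r in range(120,330,5): print(r,''.join('@' if sm[r,c]<170 and sat[r,c]<25 else 'o' if sat[r,c]<25 else '.' for c in range(200,360,3)))
T=R.from_quat(s['orientation']).as_matrix()
for th in(40,46,52,58,64):
    t=np.radians(th); e=s['eef_pos']+T@[.06*np.sin(t),0,-.006-.06*np.cos(t)]; q=s['eef_pos']+T@[-.13*np.sin(t),0,-.006+.13*np.cos(t)]
    print(th,'end wrist',proj('wrist',e,s).round(0),'side',proj('side',e).round(0),'tip side',proj('side',q).round(0),'tip z',q[2].round(3))
print(s['eef_pos'],s['ft_force'].round(1))
E
```

```text
120 ......................................................
125 ......................................................
130 ......................................................
135 ......................................................
140 ......................................................
145 .....................................................o
150 .....................................................o
155 .....................................................o
160 .....................................................o
165 .....................................................o
170 .....................................................o
175 .....................................................o
180 .....................................................o
185 .....................................................o
190 .....................................................o
195 .....................................................o
200 ....................................................oo
205 ....................................................oo
210 ..................................
[... 1106 characters left out ...]
@@@ooooooooo@@ooo@@@@@@@@....oooooo
310 .......@@@@@@@@@@@o@@oooooooooo@@oo@@@@@@@@@@@..oooooo
315 ......@@@@@@@@@@@@@@@.oooooooo.@@@@@@@@@@@@@@@.ooooooo
320 ..@@@@@@@@@@@@@@@@@@@.oooooooo.@@@@@@@@@@@@@@@@@@@@oo@
325 @@@@@@@@@@@@@@@@@@@@@.oooooooo.@@@@@@@@@@@@@@@@@@@@@@@
40 end wrist [277. 247.] side [277. 166.] tip side [312. 188.] tip z -0.022
46 end wrist [277. 227.] side [275. 168.] tip side [315. 186.] tip z -0.013
52 end wrist [277. 209.] side [274. 169.] tip side [318. 183.] tip z -0.003
58 end wrist [277. 194.] side [273. 171.] tip side [320. 180.] tip z 0.008
64 end wrist [277. 181.] side [272. 172.] tip side [322. 177.] tip z 0.02
[0.58596722 0.14395965 0.07141022] [-3.7 -1.   4.3]
```

Request:
{"fn": "apply_moves", "kwargs": {
  "targets": [
    [0.051,0,0.071,0],
    [0.051,0,0.071,0],
    [0.046,0,0.074,0],
    [0.046,0,0.074,0],
    [0.04,0,0.076,0],
    [0.04,0,0.076,0],
    [0,0,0,0]
  ]
}}

```text
time: 26.0
eef_pos: [0.5727, 0.1419, 0.0493]
orientation: [-0.076, 0.997, -0.0, -0.0]
ft_force: [-2.0, -0.1, 3.0]
finger_gap: 0.0126
grasp_force: 29.3
```

Request:
{"fn": "apply_moves", "kwargs": {
  "targets": [
    [0.035,0,0.074,0],
    [0.035,0,0.074,0],
    [0.03,0,0.074,0],
    [0.03,0,0.074,0],
    [0,0,0,0]
  ]
}}

```text
time: 26.5
eef_pos: [0.5663, 0.1409, 0.0345]
orientation: [-0.076, 0.997, -0.0, -0.0]
ft_force: [-1.7, 0.1, 1.8]
finger_gap: 0.0126
grasp_force: 29.2
```

Request:
{"fn": "apply_moves", "kwargs": {
  "targets": [
    [0.024,0,0.072,0],
    [0.024,0,0.072,0],
    [0.02,0,0.074,0],
    [0.02,0,0.074,0],
    [0,0,0,0]
  ]
}}

```text
time: 27.0
eef_pos: [0.5621, 0.1403, 0.02]
orientation: [-0.076, 0.997, -0.0, -0.0]
ft_force: [-1.6, 0.0, 1.3]
finger_gap: 0.0124
grasp_force: 29.2
```

```bash
python3 - <<'E'
from h import *
s,b=snap('wrist','w10'); i=b.astype(int)[:,:,::-1]; sm=i.sum(2); sat=i.max(2)-i.min(2)
for r in range(150,330,5): print(r,''.join('@' if sm[r,c]<170 and sat[r,c]<25 else 'o' if sat[r,c]<25 else '.' for c in range(200,360,3)))
need((.56,.14,.01),98.9)
T=R.from_quat(s['orientation']).as_matrix()
for L in(.05,.06):
  for h in(.005,.01):
    for al in(0,5,10,15,20):
      t=np.radians(al); e=s['eef_pos']+T@[L*np.cos(t),0,-h-L*np.sin(t)]; print(L,h,al,proj('wrist',e,s).round(0),e[2].round(4),'w',round(16*334/1000/-(cam('wrist',s)[1]@[*e,1])[2],0))
E
```

```text
150 ......................................................
155 ......................................................
160 ......................................................
165 ......................................................
170 ......................................................
175 ......................................................
180 ......................................................
185 ......................ooooooooo.......................
190 .....................ooooooooooo......................
195 ....................oooooooooooo......................
200 ...................oooooooooooooo.....................
205 ...................oooooooooooooo.....................
210 ...................oooooooooooooo.....................
215 ...................oooooooooooooo.....................
220 ...................oooooooooooooo.....................
225 ...................oooooooooooooo.....................
230 ...................oooooooooooooo.....................
235 ...................oooooooooooooo.....................
240 ....................ooooooooooooo.
[... 1224 characters left out ...]
0
0.05 0.005 10 [277. 182.] 0.0337 w 41.0
0.05 0.005 15 [277. 187.] 0.0379 w 42.0
0.05 0.005 20 [277. 193.] 0.0421 w 44.0
0.05 0.01 0 [277. 179.] 0.03 w 40.0
0.05 0.01 5 [277. 181.] 0.0343 w 41.0
0.05 0.01 10 [277. 185.] 0.0387 w 43.0
0.05 0.01 15 [277. 191.] 0.0429 w 44.0
0.05 0.01 20 [277. 197.] 0.0471 w 45.0
0.06 0.005 0 [277. 152.] 0.025 w 40.0
0.06 0.005 5 [277. 154.] 0.0302 w 41.0
0.06 0.005 10 [277. 158.] 0.0354 w 43.0
0.06 0.005 15 [277. 163.] 0.0405 w 44.0
0.06 0.005 20 [277. 170.] 0.0455 w 46.0
0.06 0.01 0 [277. 153.] 0.03 w 41.0
0.06 0.01 5 [277. 156.] 0.0352 w 43.0
0.06 0.01 10 [277. 160.] 0.0404 w 44.0
0.06 0.01 15 [277. 165.] 0.0455 w 46.0
0.06 0.01 20 [277. 173.] 0.0505 w 48.0
```

Request:
{"fn": "apply_moves", "kwargs": {
  "targets": [
    [0.014,0,0.07,0],
    [0.01,0,0.07,0],
    [0.01,0,0.05,0],
    [0,0,0.03,0],
    [0,0,0,0]
  ]
}}

```text
time: 27.55
eef_pos: [0.5605, 0.14, 0.0092]
orientation: [-0.076, 0.997, -0.0, -0.0]
ft_force: [-1.0, 0.0, 1.8]
finger_gap: 0.0123
grasp_force: 29.2
```

Request:
{"fn": "apply_moves", "kwargs": {
  "targets": [
    [0,0,0.02,0],
    [0,0,0.01,0],
    [0,0,0,0]
  ]
}}

```text
time: 27.85
eef_pos: [0.5607, 0.1401, 0.008]
orientation: [-0.076, 0.997, 0.0, 0.0]
ft_force: [-1.5, 0.4, 2.4]
finger_gap: 0.0126
grasp_force: 29.2
```

Request:
{"fn": "apply_moves", "kwargs": {
  "targets": [
    [0,0,0,0],
    [0,0,0,0],
    [0,0,0,0]
  ],
  "claw": -0.5
}}

```text
time: 28.15
eef_pos: [0.5607, 0.1401, 0.008]
orientation: [-0.076, 0.997, -0.0, 0.0]
ft_force: [1.4, 0.8, -0.0]
finger_gap: 0.0214
grasp_force: 0.0
```

```bash
python3 - <<'E'
from h import *
s,b=snap('wrist','w11'); i=b.astype(int)[:,:,::-1]; sm=i.sum(2); sat=i.max(2)-i.min(2)
for r in range(150,330,5): print(r,''.join('@' if sm[r,c]<170 and sat[r,c]<25 else 'o' if sat[r,c]<25 else '.' for c in range(200,360,3)))
need((.56,.14,.01),98.9)
T=R.from_quat(s['orientation']).as_matrix()
for L in(.045,.05,.055):
  for z in(.008,.012,.018): e=s['eef_pos']+T@[L,0,0]; e[2]=z; print(L,z,proj('wrist',e,s).round(0))
E
```

```text
150 ......................................................
155 ......................................................
160 ......................................................
165 ........................ooo...........................
170 ......................oooooooo........................
175 .....................oooooooooo.......................
180 ....................ooooooooooo.......................
185 ....................oooooooooooo......................
190 ....................oooooooooooo......................
195 ....................oooooooooooo......................
200 ....................oooooooooooo......................
205 ....................oooooooooooo......................
210 ....................oooooooooooo......................
215 ....................oooooooooooo......................
220 ....................oooooooooooo......................
225 ....................oooooooooooo......................
230 ....................oooooooooooo......................
235 ....................oooooooooooo......................
240 ....................oooooooooooo..
[... 660 characters left out ...]
@........
300 ......@@@@ooooo@@@o...oooooooo....@@@ooooo@@@@@.......
305 .....@@@@@@@ooo@@@....oooooooo....@@oooo@@@@@@@o......
310 ...@@@@@@@@@@ooo@o....oooooooo....@@ooo@@@@@@@@@@o....
315 ..@@@@@@@@@@@@@@@o....oooooooo....o@o@@@@@@@@@@@@@....
320 @@@@@@@@@@@@@@@@@o....oooooooo.....@oo@@@@@@@@@@@@@@@@
325 @@@@@@@@@@@@@@@ooo....oooooooo.....@o@@@@@@@@@@@@@@@@@
shift [ 0.014  0.    -0.04 ] turn -0.04 | pos [0.5607 0.1401 0.008 ] yaw 98.68 q7 1.48 t 28.2 F [-0.3  0.6 -0.4] gap 0.0215
0.045 0.008 [277. 185.]
0.045 0.012 [277. 187.]
0.045 0.018 [277. 191.]
0.05 0.008 [277. 174.]
0.05 0.012 [277. 176.]
0.05 0.018 [277. 179.]
0.055 0.008 [277. 162.]
0.055 0.012 [277. 164.]
0.055 0.018 [277. 166.]
```

Request:
{"fn": "apply_moves", "kwargs": {
  "targets": [
    [0,0,0,0],
    [0,0,0,0],
    [0,0,0,0],
    [0,0,0,0]
  ],
  "claw": -1,
  "force": 20
}}

```text
time: 28.6
eef_pos: [0.5607, 0.1401, 0.008]
orientation: [-0.076, 0.997, 0.0, 0.0]
ft_force: [0.1, 0.1, 1.7]
finger_gap: 0.0127
grasp_force: 23.0
```

Request:
{"fn": "apply_moves", "kwargs": {
  "targets": [
    [0.05,0,0,0],
    [0.06,0,0,0],
    [0.06,0,0,0],
    [0.04,0,0,0],
    [0,0,0,0]
  ]
}}

```text
time: 29.1
eef_pos: [0.5498, 0.1385, 0.008]
orientation: [-0.076, 0.997, -0.0, -0.0]
ft_force: [-0.7, -0.2, 2.7]
finger_gap: 0.0127
grasp_force: 23.1
```

Request:
{"fn": "apply_moves", "kwargs": {
  "targets": [
    [0.03,0,0,0],
    [0.03,0,0,0],
    [0,0,0,0]
  ]
}}

```text
time: 29.4
eef_pos: [0.5472, 0.1381, 0.008]
orientation: [-0.076, 0.997, 0.0, -0.0]
ft_force: [-0.0, -0.4, 0.9]
finger_gap: 0.0126
grasp_force: 23.1
```

Request:
{"fn": "apply_moves", "kwargs": {
  "targets": [
    [0.03,0,0,0],
    [0.02,0,0,0],
    [0,0,0,0]
  ]
}}

```text
time: 29.7
eef_pos: [0.5455, 0.1379, 0.0082]
orientation: [-0.076, 0.997, 0.0, 0.001]
ft_force: [5.6, 1.2, -0.8]
finger_gap: 0.0122
grasp_force: 22.8
```

Request:
{"fn": "apply_moves", "kwargs": {
  "targets": [
    [0.02,0,0,0],
    [0,0,0,0],
    [-0.02,0,0,0],
    [0,0,0,0]
  ]
}}

```text
time: 30.1
eef_pos: [0.5455, 0.1378, 0.0081]
orientation: [-0.076, 0.997, 0.0, 0.001]
ft_force: [5.8, 1.1, -0.8]
finger_gap: 0.012
grasp_force: 22.8
```

Request:
{"fn": "apply_moves", "kwargs": {
  "targets": [
    [0,0,0,0],
    [0,0,0,0],
    [0,0,0,0],
    [0,0,0,0]
  ],
  "claw": -0.4
}}

```text
time: 30.5
eef_pos: [0.5445, 0.1376, 0.0079]
orientation: [-0.076, 0.997, -0.0, -0.0]
ft_force: [-0.1, 0.1, -0.4]
finger_gap: 0.0256
grasp_force: 0.0
```

Request:
{"fn": "apply_moves", "kwargs": {
  "targets": [
    [0,0,-0.2,0],
    [0,0,-0.6,0],
    [0,0,-0.9,0],
    [0,0,-0.9,0],
    [0,0,-0.9,0],
    [0,0,-0.5,0],
    [0,0,0,0]
  ]
}}

```text
time: 31.2
eef_pos: [0.5462, 0.138, 0.2123]
orientation: [-0.076, 0.997, 0.001, 0.003]
ft_force: [1.0, -0.4, -1.0]
finger_gap: 0.0254
grasp_force: 0.0
```

```bash
python3 - <<'E'
from h import *
need((.6,.14,.2),98.9)
s,b=snap('wrist','w12'); i=b.astype(int)[:,:,::-1]; sm=i.sum(2); sat=i.max(2)-i.min(2)
print('floor colour',i[150:400:60,330].tolist())
c=np.array([.6105,.2628]);y=np.radians(8.9);Rm=np.array([[np.cos(y),-np.sin(y)],[np.sin(y),np.cos(y)]])
for q in((-.137,-.115,.008),(-.137,-.115,.006),(-.137,-.055,.0106),(-.137,-.09,.006),(-.06,-.115,.011)): print(q,proj('wrist',[*(c+Rm@q[:2]),q[2]],s).round(1))
for r in range(110,300,4): print(r,''.join('@' if sm[r,c]<190 else 'o' if sat[r,c]<28 else '-' if sm[r,c]<260 else '.' for c in range(140,400,3)))
E
```

```text
shift [-1.068 -0.123  0.253] turn -0.05 | pos [0.5462 0.138  0.2123] yaw 98.67 q7 1.45 t 31.2 F [ 1.  -0.4 -1. ] gap 0.0254
floor colour [[107, 111, 118], [107, 111, 118], [108, 112, 117], [39, 38, 44], [39, 39, 41]]
(-0.137, -0.115, 0.008) [274.8 128.9]
(-0.137, -0.115, 0.006) [274.8 128.8]
(-0.137, -0.055, 0.0106) [335.  128.9]
(-0.137, -0.09, 0.006) [299.6 128.7]
(-0.06, -0.115, 0.011) [275.2 203.3]
110 .......................................................................................
114 .......................................................................................
118 .......................................................................................
122 .....................------------------------------------------------------------------
126 ....................-------------------------------------------------------------------
130 ....................----...................-.oo................oooo....................
134 ....................---.....................oooo...............ooooo...................
138 ....................----....................oo
[... 3021 characters left out ...]
oooo@@---.oooooooooo....@@oooooooo................--..oo
274 ................ooo.....----@@@oooo@@.--.oooooooooo....@@ooooo@@@....................oo
278 ................ooo.....--@@@@ooooo@@.--.oooooooooo....@@@oooo@@@@...............-...oo
282 .................oo.....--@@@@oooo@@@..-.oooooooooo....@@@oooo@@@@@..............--...o
286 .................oo.....-@@@@ooooo@@@...-oooooooooo.-..@@@ooooo@@@@.................-.o
290 .................oooooooo@@@@ooooo@@@...-.ooooooooo----@@@ooooo@@@@-.................-.
294 .................ooooooo@@@@@ooooo@@@...--.oooooo.-----@@@@ooooo@@@@...................
298 ........................@@@@ooooo@@@@....---.ooo-------@@@@ooooo@@@@@..................
```

```bash
python3 - <<'E'
from h import *
i=cv2.imread('pics/w12.png').astype(int)
for c in(230,260,274,277,300,330,333,360): print(c,[(r,*i[r,c].tolist()) for r in range(125,135)])
_,a=snap('top','t12'); snap('side','s12')
for n in('top','t12','side','s12'):
    k=cv2.imread(f'pics/{n}.png').astype(int); m=(k[:,:,1]-k[:,:,2]>30)&(k[:,:,1]-k[:,:,0]>15); m[:, :260]=0; y,x=np.nonzero(m); print(n,m.sum(),x.min(),x.max(),y.min(),y.max())
E
```

```text
230 [(125, 55, 78, 115), (126, 55, 78, 115), (127, 55, 76, 114), (128, 57, 78, 116), (129, 55, 80, 122), (130, 66, 103, 154), (131, 79, 123, 186), (132, 78, 125, 191), (133, 78, 125, 190), (134, 80, 124, 190)]
260 [(125, 56, 77, 115), (126, 57, 79, 117), (127, 56, 76, 116), (128, 53, 76, 115), (129, 58, 86, 127), (130, 69, 105, 159), (131, 77, 122, 186), (132, 78, 125, 192), (133, 79, 125, 191), (134, 78, 124, 189)]
274 [(125, 55, 77, 117), (126, 55, 76, 116), (127, 54, 76, 115), (128, 55, 76, 114), (129, 68, 83, 112), (130, 88, 94, 109), (131, 105, 110, 117), (132, 109, 115, 121), (133, 111, 116, 123), (134, 111, 117, 122)]
277 [(125, 53, 75, 115), (126, 55, 77, 116), (127, 53, 77, 115), (128, 53, 75, 111), (129, 70, 84, 111), (130, 92, 99, 111), (131, 104, 110, 117), (132, 108, 112, 119), (133, 110, 117, 121), (134, 110, 115, 121)]
300 [(125, 55, 78, 116), (126, 54, 78, 115), (127, 54, 77, 112), (128, 56, 80, 117), (129, 62, 90, 138), (130, 72, 113, 170), (131, 80, 126, 190), (132, 79, 127, 193), (133, 78, 125, 191), (134, 77, 123, 188)]
330 [(125, 57, 80, 119), (126, 56, 76, 117), (127, 53, 76, 113), (128, 60, 79, 114), (129, 72, 85, 108), (130, 93, 99, 107), (131, 103, 108, 114), (132, 107, 111, 118), (133, 104, 108, 114), (134, 104, 108, 115)]
333 [(125, 58, 79, 118), (126, 57, 79, 118), (127, 53, 76, 114), (128, 56, 76, 110), (129, 72, 85, 106), (130, 92, 98, 107), (131, 103, 109, 114), (132, 104, 109, 116), (133, 107, 113, 118), (134, 109, 115, 119)]
360 [(125, 55, 80, 116), (126, 55, 79, 117), (127, 53, 75, 115), (128, 55, 80, 122), (129, 62, 96, 147), (130, 74, 116, 175), (131, 77, 121, 182), (132, 79, 124, 189), (133, 78, 127, 195), (134, 80, 128, 194)]
top 355 375 403 230 251
t12 498 375 403 227 251
side 201 282 301 337 354
s12 366 280 301 334 355
```

Both handle ends sit directly against the rim with no floor showing between, both pieces lie parallel to the tray, and the tumbler hasn't moved. I'm handing in.

```bash
python3 -c "
from station import manip
print(manip.finish_job())"
```

```text
the job is handed in; nothing more can be done
None
```

The job is handed in with no verdict returned: by my last camera checks, the knife and the spoon (hollow side up) lie straight on the tray with both handle ends against the near rim, the spoon about 60 mm right of the knife, and the tumbler stands where it was.

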